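# Shut the knife steriliser and hold its start key over

## Task

Start the knife steriliser: push its drop-down door fully shut, then take the round-headed key from the key block, work it fully home past the sticky pins of the start switch on the steriliser's top, turn it a quarter turn clockwise to the stop, and keep it held there against the spring, because the lamps strike only while the key is held over. Finish while still gripping the key, turned and fully home, with the door shut; leave the other two keys in the block and the tin, bottle and bowl where they stand.

Things in the scene. Friction and masses are not known exactly. Their poses are not given: they have to be found in the camera images.
- steriliser: counter-top steel knife steriliser, fixed: 260 deep (its x) x 340 wide (its y) x 230 high; origin at the centre of its underside, on the table. Its front, with the door, faces its own -x; it stands to the robot's left with the front turned to the robot's right (yaw 0.95 to 1.3). A grey control strip along the front of its flat top carries the start switch and, 190 away, a timer knob 16 high.
- door (a joint): drop-down door, hinged along its bottom edge: 0 = shut, grows as it tips down and outward (1.5 = nearly flat). Starts between 0.45 and 0.9. The hinge is stiff: it stays where it is left and takes about 5 to 15 N at the handle or top edge to swing up; no latch, push until it stops.
- door_hinge (a point): point on the door's hinge line at mid width, 22 above the table and 138 in front of the steriliser's centre. The door is a panel 200 high, 320 wide and 16 thick whose mid plane runs through this line; its free edge lies 200 from the hinge.
- door_handle (a point): middle of the door's bar handle: round bar 12 thick, 250 long, parallel to the hinge, 43 out from the door's mid plane (29 clear of the outer face) and 173 from the hinge along the door; 35 below the steriliser's top when shut. Brackets hold it at 110 either side of this point.
- switch_face (a point): centre of the start switch's face on the steriliser's top, 233 above the table; axes as the steriliser's (z up). A brass plug 25 across in a 35 ring (both 3 proud of the top) with a keyway entered from above: slot 13.4 x 5.4, 31 deep, long side along the steriliser's x at rest, mouth flared by 2.5 all round. Fully home, the key's shoulder sits on this face.
- start_switch (a joint): turn of the switch plug: 0 = rest, grows clockwise seen from above, firm stop at 1.57; sprung back by 0.03 N m at rest, 0.11 N m at the stop. The key has about 0.1 rad of play, so turn the hand farther. Two gummed sprung pins stand 2.5 into the slot's ends at depths 8 and 15: they give slowly, to a slow push or several short ones, and resist with 5 to 15 N before the key is home.
- key_round: the steriliser's key, 30 g: black disc head 36 across, 9 thick, centred 23 above the origin; shoulder 22 x 8 x 6; steel blade 26 long, 12 x 4, stepped to 8 x 2.6 at the tip; fits either way round. Origin under the shoulder (top of the blade), z up, y along the width of head and blade, x through the 9. It stands in one of the block's slots, shoulder on the block, origin 34 above the table.
- key_block: wooden key block, fixed: 50 (its x) x 190 (its y) x 34 high, origin at the centre of its underside, yaw within 0.35. Three slots along its y, at -62, 0 and +62, each 13.4 x 5.4 and 30 deep, hold one key each, in any order, blade down, flat sides of the heads facing the block's +x and -x.
- key_tall: another black-headed key, to be left alone: rectangular head 22 wide, 54 tall, 9 thick; otherwise as key_round.
- key_small: another black-headed key, to be left alone: small rectangular head 22 wide, 27 tall, 9 thick; otherwise as key_round.
- tin: food tin, 74 diameter, 110 high, origin at the centre of its underside; a bystander.
- vinegar: plastic vinegar bottle with a red cap, 72 diameter, 190 high, origin at the centre of its underside; a bystander.
- bowl: steel mixing bowl, 190 across, 75 high, origin at the centre of its underside; a bystander.

How it is judged (in metres and radians):
On the way, in this order (a step that is already met when the one before it is completed fails the run):
1. the door is pushed fully shut (within 0.04 rad) (value of joint door below 0.04 rad), for 0.2 s.
2. the round-headed key is fully home in the start switch: shoulder within 3 mm of the switch's face and centred within 3 mm (z of key_round in the frame of switch_face below 0.003 m and horizontal distance between key_round and switch_face below 0.003 m), for 0.2 s.
3. the key, fully home, has turned the switch to within 10 degrees of its stop (value of joint start_switch above 1.4 rad and z of key_round in the frame of switch_face below 0.004 m), for 0.2 s.
At the end, for the whole second after the job is handed in: the start switch is held within 10 degrees of its stop (above 1.40 rad) by the round-headed key, which is gripped by the fingers, fully home (shoulder within 4 mm of the face) and centred (within 3.5 mm), and the door is shut (within 0.04 rad) (all of step 3 and horizontal distance between key_round and switch_face below 0.0035 m and contact force between the fingers and key_round above 2 N and value of joint door below 0.04 rad); the arm keeps its last pose, push and grip.
It fails at once if another key is moved more than 15 mm (distance of any of key_tall, key_small from where it was at the start of the episode above 0.015 m).
It fails at once if the tin, bottle or bowl is moved more than 30 mm (distance of any of tin, vinegar, bowl from where it was at the start of the episode above 0.03 m).
It also fails if it takes over 72 s, if anything falls off the work surface, if the arm or the gripper's body presses on something with over 40 N, if the wrist force passes 120 N, or if a joint passes its speed limit or range.

## Robot

A 6-joint arm with a two-finger parallel gripper is mounted at the origin on the work surface. World frame = base frame: x ahead of the robot, y to its left, z up, the work surface at z = 0. Lengths are in m, angles in degrees, forces in N, time in s.
With the tool pointing down it reaches from about 0.375 to 0.9 m from the base axis. Payload 3.1 kg.
Tool frame: the origin (TCP) lies midway between the tips of the shut fingers; the grasp point (between the pads) lies 19 mm behind it; z points along the fingers, y is the direction in which the jaws open and shut (so a half turn about z gives the same grasp; the last joint's range is limited). The gripper opens to 87 mm and grips with 3 to 60 N. Pads are 19 mm wide; open, the fingers measure 117 mm over their backs; the gripper's body (75 mm by 190 mm) begins 51 mm behind the grasp point.
Start: joints at [-75.086, 30.224, 82.088, -0, 67.689, -10.227], TCP at [0.266, -0.566, 0.223] pointing down, gripper open.
Joint ranges: [-176.69, 176.69], [-43.24, 126.21], [12.49, 139.97], [-82, 262], [0, 151.66], [-163.58, 163.58]. Speed limits (degrees/s): [159.86, 159.86, 180, 180, 180, 180].

## Interface

Orientations are given as a 3x3 rotation matrix whose columns are the frame's x, y, z axes.
In Python, from rig import status, vision, bot, models gives the robot as it stands.
- The arm moves only by the tool send_rows, never from a script. Its argument "moves" is a list of rows, each a list of 7 numbers: the shift along the tool's x, y, z in units of 25 mm (1.0 is 25 mm), then the turn, a rotation vector about the tool's x, y, z in units of 10 degrees (1.0 is 10 degrees), then the closure, from -1 (fully open) to 1 (shut), so that 0 is half open. In form: [[dx, dy, dz, rx, ry, rz, hand], ...]. A call has 1 to 12 rows; each row shifts and turns the commanded pose from where the row before left it, along the tool's axes as they then stand; what a row does not reach is not made up. A row lasts 1/8 s, in which the tool goes at most 62.5 mm and 10.7 degrees, less where a joint would pass 70% of its speed; a pose out of reach is approached as far as the arm can. A call is refused whole if a number of a shift passes 1 or a number of a turn 1, either way. A call with a gripper value outside its range is refused whole. The fingers move at their own pace and stop on an object; the grip force is fixed at half the most. Time passes only in rows, so rows that do not move let the fingers close. It gives the time, the measured TCP pose, the force and the opening at its end, in the units of the state.
- status.read_state(): the state, without advancing time (a new reading comes with each control period).
- vision.capture(name): name is "scene" or "top" or "wrist"; returns a dict with "img" (400x640x3 uint8, red, green, blue), "depth" (400x640 float32, m along the optical axis (not along the pixel's ray), 0 where there is no reading), "fx", "fy", "cx", "cy" (pixels), "pose" (4x4, takes a point from camera to world coordinates); the wrist camera has in their place "hand_eye" (4x4, takes a point from camera to tool coordinates, whose origin is the TCP and whose axes are the flange's). Camera axes: x right, y up, looking along -z (the intrinsics and any distortion apply to the point x, -y, -z); pixel columns grow to the right and rows downward; lengths in m; the calibration is good to about 2 mm. A picture is of the moment at which its call begins: read the wrist's pose just before it.
- bot.hand_in(): hands the job in, once; it reports no verdict.
Trained networks look in the newest picture that a camera, given by its name, has taken for a name from the list of things; names that differ only in an ending like _2 or _b are one class to them, and where a whole thing is asked for, a point or a joint stands for the part that bears it (a point fixed in the world has none). Each returns a list of dicts, best first, with "confidence" (0 to 1); they miss things now and then, are a little off and sometimes report something else, mostly with a low value. They report only what shows in the picture. A call takes as long as a camera call.
- models.masks_of(camera, name): "mask" (400x640 bool, what is visible of it) and "extent" ([left, top, right, bottom] in pixels, round what is visible of it).
- models.landmark_of(camera, name): "point" ([column, row] in pixels: a listed point, or the origin of a listed thing).
The state is a dict: "time_s": time; "joint_positions": joint angles; "qvel": joint speeds; "tau": joint torques, N m; "position": TCP position; "tcp_rot": TCP orientation; "force": force on the tool from outside, world axes, zero at the start; "moment": the same for the moment, N m; "opening": opening from 0.0 (shut) to 1.0 (fully open).
Only numpy, scipy, OpenCV 4.12 (cv2) and the standard library are available. Lean on these libraries where they do the work, as an engineer would, in place of code of your own. Each camera call takes 0.05 s, during which the arm holds its last target.

## Working session

There is one attempt and no reset: what is moved stays moved. The work goes in short steps, Python scripts to look and compute and a tool call to move; the robot and the scene stay as the last step left them, time stands still between calls to the robot, and variables do not carry over. Pictures are saved under pics/ and viewed, and the job is handed in when it is done.

Besides the shell and the picture viewer there is one more tool, called after "Call:" in YAML: its name, and indented under it one key for each argument. send_rows: Moves the arm, as the interface text tells. Its arguments: {"type":"object","properties":{"moves":{"type":"array"}},"required":["moves"]}

```bash
ls; mkdir -p pics; python3 - <<'E'
from rig import status, vision, bot, models
import cv2,numpy as np
s=status.read_state();print(s)
for n in ["scene","top","wrist"]:
    c=vision.capture(n);cv2.imwrite(f"pics/{n}0.png",c["img"][:,:,::-1])
    print(n,c["fx"],c["fy"],c["cx"],c["cy"],c.get("pose"),c.get("hand_eye"),[k for k in c])
    np.savez(f"{n}0.npz",**{k:v for k,v in c.items() if not isinstance(v,str)})
print(status.read_state()["time_s"])
E
```

```text
pics
{'time_s': 0.0, 'joint_positions': array([-7.50852420e+01,  3.02795425e+01,  8.21556649e+01, -4.13914769e-04,
        6.76893572e+01, -1.02260461e+01]), 'qvel': array([ 0.07440254, -0.07719903,  0.13507912,  0.025828  , -0.02811426,
       -0.06136228]), 'tau': array([ 1.03320883e-03, -4.40046036e+01, -1.76590115e+01,  6.36162492e-02,
        5.83702116e-02, -1.55629732e-04]), 'position': array([ 0.26537438, -0.56505925,  0.22156946]), 'tcp_rot': array([[ 9.05265408e-01,  4.24846113e-01, -5.66021715e-04],
       [ 4.24846321e-01, -9.05263054e-01,  2.09909629e-03],
       [ 3.79394354e-04, -2.14071150e-03, -9.99997637e-01]]), 'force': array([ 0.13917152, -0.42352912, -0.02242043]), 'moment': array([-0.03484472, -0.0082286 ,  0.00368306]), 'opening': 0.9962314050540402}
scene 386.5535871069355 386.5535871069355 319.90113102917115 191.8559396716479 [[ 0.73266368 -0.47360718  0.48877415  1.05049631]
 [ 0.68052454  0.51982013 -0.51640429 -0.48701829]
 [-0.00950186  0.71097347  0.70315463  0.76601715]
 [ 0.          0.          0.          1.        ]] None ['img', 'depth', 'fx', 'fy', 'cx', 'cy', 'pose']
top 376.679744064712 376.679744064712 315.76100750939315 201.27370335429706 [[ 5.59605260e-04  9.83656343e-01 -1.80055228e-01  4.39781974e-01]
 [-9.99957916e-01  2.19922018e-03  8.90668484e-03 -2.90196687e-02]
 [ 9.15709813e-03  1.80042666e-01  9.83616178e-01  1.20631368e+00]
 [ 0.00000000e+00  0.00000000e+00  0.00000000e+00  1.00000000e+00]] None ['img', 'depth', 'fx', 'fy', 'cx', 'cy', 'pose']
wrist 306.8625453540596 306.8625453540596 324.20711829653203 200.49281001986927 None [[ 3.71232126e-04  9.70129967e-01  2.42585470e-01  6.46239723e-02]
 [ 9.99999891e-01 -2.91098825e-04 -3.66173587e-04 -1.80464541e-04]
 [-2.84619624e-04  2.42585579e-01 -9.70129968e-01 -1.63110794e-01]
 [ 0.00000000e+00  0.00000000e+00  0.00000000e+00  1.00000000e+00]] ['img', 'depth', 'fx', 'fy', 'cx', 'cy', 'hand_eye']
0.15
```

View pics/scene0.png

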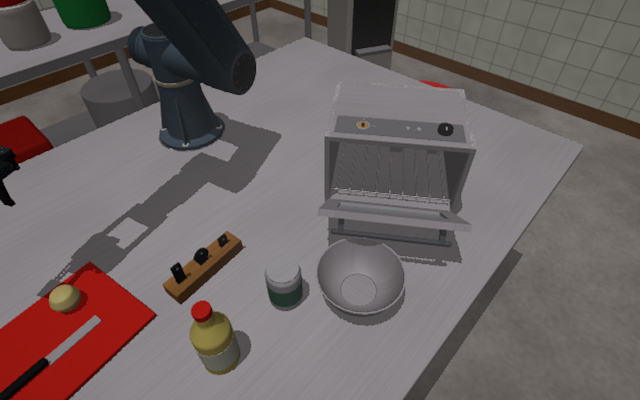

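View pics/top0.png

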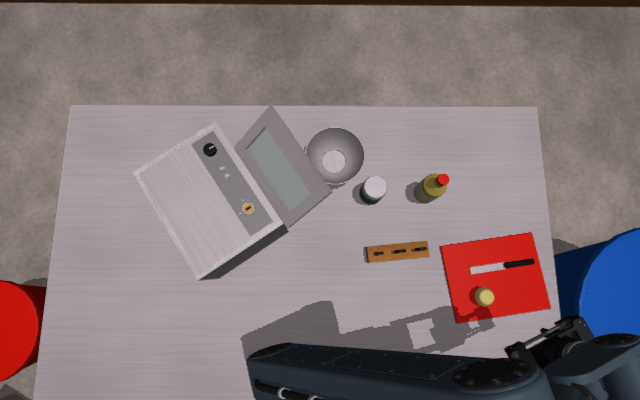

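View pics/wrist0.png

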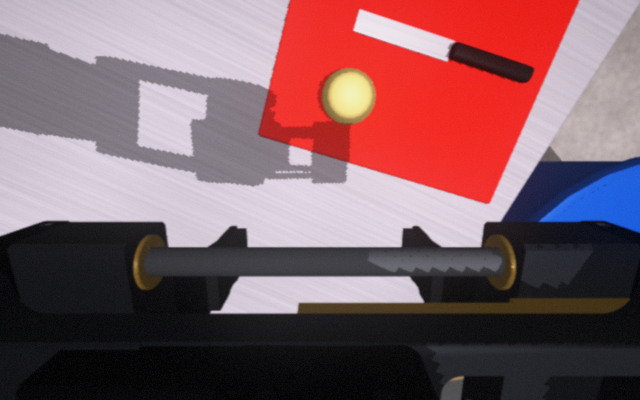

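```bash
cat > h.py <<'E'
from rig import status, vision, bot, models
import cv2,numpy as np
def cap(n):
    s=status.read_state(); c=vision.capture(n)
    if n=="wrist":
        T=np.eye(4);T[:3,:3]=s["tcp_rot"];T[:3,3]=s["position"];c["pose"]=T@c["hand_eye"]
    return c
def ray(c,uv):
    d=np.array([(uv[0]-c["cx"])/c["fx"],-(uv[1]-c["cy"])/c["fy"],-1.])
    return c["pose"][:3,:3]@d,c["pose"][:3,3]
def atz(c,uv,z):
    d,o=ray(c,uv);return o+d*(z-o[2])/d[2]
def cloud(c):
    v,u=np.mgrid[0:400,0:640];z=c["depth"]
    P=np.stack([(u-c["cx"])/c["fx"]*z,-(v-c["cy"])/c["fy"]*z,-z],-1)
    W=P@c["pose"][:3,:3].T+c["pose"][:3,3];W[z==0]=np.nan
    return W
def proj(c,p):
    q=np.linalg.inv(c["pose"])@np.append(p,1.)
    return c["cx"]+c["fx"]*q[0]/-q[2], c["cy"]-c["fy"]*q[1]/-q[2]
E
python3 - <<'E'
from h import *
Z={"switch_face":.233,"door_hinge":.022,"steriliser":0,"key_round":.034,"key_block":0,"key_tall":.034,"key_small":.034,"tin":0,"vinegar":0,"bowl":0,"door_handle":.14}
for n in ["top","scene"]:
    c=cap(n);W=cloud(c)
    for k,z in Z.items():
        r=models.landmark_of(n,k)
        for d in r[:2]:
            p=d["point"];print(n,k,round(d["confidence"],2),np.round(p,1),np.round(atz(c,p,z),4))
    for k in ["tin","vinegar","bowl","key_round","door","key_block"]:
        r=models.masks_of(n,k)
        if r:
            m=r[0]["mask"];P=W[m];P=P[~np.isnan(P[:,0])];print("mask",k,round(r[0]["confidence"],2),r[0]["extent"],m.sum(),np.round(np.percentile(P,2,axis=0),3),np.round(np.percentile(P,98,axis=0),3))
E
```

```text
top switch_face 0.69 [245.8 208.7] [0.5978 0.145  0.233 ]
top door_hinge 0.71 [259.5 184. ] [0.7127 0.1414 0.022 ]
top steriliser 0.56 [423.2 192.4] [ 0.691  -0.3922  0.    ]
top key_round 0.45 [399.7 255.3] [ 0.4853 -0.2991  0.034 ]
top key_block 0.89 [394.2 249.8] [ 0.5039 -0.29    0.    ]
top key_block 0.39 [422.3 248.2] [ 0.5091 -0.3801  0.    ]
top key_tall 0.56 [420.8 248.7] [ 0.5056 -0.3654  0.034 ]
top key_small 0.58 [380.  255.1] [ 0.4858 -0.2381  0.034 ]
top tin 0.75 [373.7 192.4] [ 0.6906 -0.2297  0.    ]
top tin 0.19 [398.  252.4] [ 0.4957 -0.3018  0.    ]
top vinegar 0.81 [423.2 191.9] [ 0.6926 -0.3923  0.    ]
top vinegar 0.73 [245.  207.1] [0.6409 0.1894 0.    ]
top bowl 0.94 [333.5 159.1] [ 0.8033 -0.0989  0.    ]
top bowl 0.44 [378.9 253.2] [ 0.4932 -0.2409  0.    ]
top door_handle 0.92 [301.8 151.5] [0.7841 0.0026 0.14  ]
mask tin 0.81 [361.7, 174.5, 387.1, 205.1] 605 [ 0.649 -0.246  0.01 ] [ 0.716 -0.179  0.113]
mask vinegar 0.6 [412.9, 174.5, 448.3, 205.4] 748 [ 0.654 -0.418  0.006] [ 0.716 -0.356  0.191]
mask bowl 0.55 [304.8, 126.3, 363.8, 185.3] 2524 [ 0.716 -0
[... 990 characters left out ...]

scene door_handle 0.85 [391.  238.2] [ 0.815  -0.0281  0.14  ]
scene door_handle 0.63 [387.6 180.9] [0.7086 0.1076 0.14  ]
mask tin 0.91 [264.9, 258.8, 298.6, 311.4] 1718 [ 0.66  -0.254  0.011] [ 0.723 -0.19   0.113]
mask vinegar 0.71 [191.3, 296.4, 241.6, 375.2] 2545 [ 0.677 -0.428  0.014] [ 0.726 -0.366  0.192]
mask bowl 0.87 [316.3, 237.9, 407.7, 319.7] 5696 [ 0.707 -0.18   0.004] [ 0.877 -0.011  0.077]
mask key_round 0.54 [192.2, 247.2, 206.9, 260.5] 183 [ 0.492 -0.311  0.036] [ 0.503 -0.279  0.076]
mask door 0.9 [319.0, 196.8, 469.6, 245.5] 3405 [ 0.62  -0.072  0.038] [0.91  0.179 0.156]
mask key_block 0.69 [164.3, 231.5, 244.8, 305.9] 1945 [ 0.473 -0.389  0.003] [ 0.53  -0.203  0.038]
```

```bash
python3 - <<'E'
from h import *
for n in ["top","scene"]:
    c=cap(n);W=cloud(c)
    m=(abs(W[...,2]-.230)<.006)&(W[...,1]>0)&(W[...,0]<.95)&(W[...,0]>.3)
    m=cv2.morphologyEx(m.astype(np.uint8),cv2.MORPH_OPEN,np.ones((3,3)))>0
    P=W[m];r=cv2.minAreaRect(P[:,:2].astype(np.float32)*1000);print(n,len(P),P[:,2].mean(),r,cv2.boxPoints(r))
    # door plane
    k=models.masks_of(n,"door")[0]["mask"];k=cv2.erode(k.astype(np.uint8),np.ones((5,5)))>0
    D=W[k];D=D[~np.isnan(D[:,0])];
    best=None;rng=np.random.default_rng(0)
    for _ in range(300):
        a=D[rng.choice(len(D),3)];nn=np.cross(a[1]-a[0],a[2]-a[0]);nn/=np.linalg.norm(nn)+1e-12
        i=abs((D-a[0])@nn)<.003
        if best is None or i.sum()>best.sum():best=i
    Q=D[best];cen=Q.mean(0);nn=np.linalg.svd(Q-cen,full_matrices=False)[2][2];nn*=np.sign(nn[2]);print("door",best.sum(),len(D),cen,nn,"tilt-open",np.arctan2(nn[2],np.hypot(*nn[:2])),np.degrees(np.arctan2(nn[1],nn[0])))
    B=(W[...,2]>.028)&(W[...,2]<.038)&(abs(W[...,0]-.5)<.06)&(abs(W[...,1]+.295)<.13)
    r=cv2.minAreaRect(W[B][:,:2].astype(np.float32)*1000);print("block",B.sum(),r)
E
```

```text
top 12334 0.22927826025314094 ((628.446044921875, 250.88450622558594), (342.2494812011719, 260.3841552734375), 34.14482879638672) [[413.74445 262.58423]
 [559.8946   47.08471]
 [843.14764 239.18478]
 [696.9975  454.6843 ]]
door 3182 5062 [0.75428656 0.05591635 0.10392946] [-0.37664668  0.55949929  0.7383074 ] tilt-open 0.83055735200959 123.94785908376625
block 883 ((497.1707458496094, -292.8272399902344), (49.90718078613281, 190.58094787597656), 5.6410112380981445)
scene 8240 0.2312151909358227 ((626.9440307617188, 249.61045837402344), (340.53790283203125, 266.7171630859375), 33.84082794189453) [[411.25494  265.5558  ]
 [559.78644   44.023766]
 [842.6331   233.66513 ]
 [694.1016   455.19714 ]]
door 1365 2410 [0.76447862 0.05539893 0.1124124 ] [-0.36936615  0.53465264  0.76007579] tilt-open 0.8634297393874301 124.63875535242805
block 1305 ((497.3732604980469, -294.6685485839844), (53.92182159423828, 190.8037567138672), 5.433186054229736)
```

```bash
cat >> h.py <<'E'
from scipy.spatial.transform import Rotation as Ro
def Rdown(yaw_y,tilt=0):
    a=np.radians(yaw_y);y=np.array([np.cos(a),np.sin(a),0]);z=np.array([0,0,-1.]);x=np.cross(y,z)
    return np.stack([x,y,z],1)@Ro.from_rotvec([0,np.radians(tilt),0]).as_matrix()
def plan(wps,hand,p=None,R=None,rnd=.05):
    """wps: list of (pos,R,n)"""
    s=status.read_state()
    if p is None:p=s["position"].copy();R=s["tcp_rot"].copy()
    out=[]
    for (tp,tR,n) in wps:
        tp=np.array(tp,float);p0=p.copy();R0=R.copy();rv=Ro.from_matrix(R0.T@tR).as_rotvec()
        for i in range(1,n+1):
            gp=p0+(tp-p0)*i/n;gR=R0@Ro.from_rotvec(rv*i/n).as_matrix()
            d=np.round(R.T@(gp-p)/.025/rnd)*rnd;w=np.round(np.degrees(Ro.from_matrix(R.T@gR).as_rotvec())/10/rnd)*rnd
            p=p+R@d*.025;R=R@Ro.from_rotvec(np.radians(w*10)).as_matrix()
            out.append([float(round(v,3))+0. for v in [*d,*w]]+[hand])
    for i in range(0,len(out),12):print(str(out[i:i+12]).replace(" ",""))
    print("max",np.abs(np.array(out)[:,:6]).max(),"end",np.round(p,4))
    return p,R
def st():
    s=status.read_state();print("t",round(s["time_s"],2),"p",np.round(s["position"],4),"yawy",round(np.degrees(np.arctan2(s["tcp_rot"][1,1],s["tcp_rot"][0,1])),2),"z",np.round(s["tcp_rot"][:,2],3),"F",np.round(s["force"],1),"M",np.round(s["moment"],2),"op",round(s["opening"],3),"q",np.round(s["joint_positions"],1));return s
o=np.array([.561,-.828,0]);ys=np.array([-.828,-.561,0]);H=np.array([.706,.135,.022])
E
python3 - <<'E'
from h import *
st()
R=Rdown(34.1)
p=H+o*.215+ys*.07;p[2]=.2
print(p)
plan([((.50,-.27,.26),R,12),(p,Rdown(34.1,30),12)],1)
E
```

```text
t 2.15 p [ 0.2656 -0.5657  0.2226] yawy -64.86 z [ 0. -0. -1.] F [-0.1 -1.3  0.2] M [0.01 0.01 0.05] op 1.0 q [-75.1  30.2  82.1  -0.   67.7 -10.2]
[ 0.768655 -0.08229   0.2     ]
[[1.15,-0.55,-0.1,0.0,0.0,-0.8,1],[1.15,-0.4,-0.15,0.0,0.0,-0.85,1],[1.25,-0.25,-0.1,0.0,0.0,-0.8,1],[1.25,0.0,-0.15,0.0,0.0,-0.85,1],[1.25,0.15,-0.1,0.0,0.0,-0.8,1],[1.25,0.3,-0.15,0.0,0.0,-0.85,1],[1.15,0.5,-0.1,0.0,0.0,-0.8,1],[1.1,0.65,-0.15,0.0,0.0,-0.85,1],[0.95,0.8,-0.1,0.0,0.0,-0.8,1],[0.85,0.9,-0.15,0.0,0.0,-0.85,1],[0.7,1.05,-0.1,0.0,0.0,-0.8,1],[0.55,1.15,-0.15,0.0,0.0,-0.85,1]]
[[0.0,1.1,0.2,0.0,0.25,0.0,1],[0.0,1.1,0.2,0.0,0.25,0.0,1],[0.0,1.05,0.2,0.0,0.25,0.0,1],[0.0,1.1,0.2,0.0,0.25,0.0,1],[0.0,1.1,0.2,0.0,0.25,0.0,1],[-0.05,1.1,0.2,0.0,0.25,0.0,1],[-0.05,1.1,0.2,0.0,0.25,0.0,1],[0.0,1.1,0.2,0.0,0.25,0.0,1],[-0.1,1.05,0.2,0.0,0.25,0.0,1],[-0.05,1.1,0.2,0.0,0.25,0.0,1],[-0.05,1.1,0.15,0.0,0.25,0.0,1],[-0.1,1.1,0.2,0.0,0.25,0.0,1]]
max 1.25 end [ 0.769  -0.0825  0.2   ]
```

```bash
python3 - <<'E'
from h import *
R=Rdown(34.1)
p=H+o*.215+ys*.07;p[2]=.2
plan([((.50,-.27,.26),R,16),(p,Rdown(34.1,30),14)],1,rnd=.1)
E
```

```text
[[0.8,-0.4,-0.1,0.0,0.0,-0.6,1],[0.9,-0.3,-0.1,0.0,0.0,-0.6,1],[0.9,-0.3,-0.1,0.0,0.0,-0.7,1],[1.0,-0.1,-0.1,0.0,0.0,-0.6,1],[0.9,0.0,-0.1,0.0,0.0,-0.6,1],[1.0,0.1,-0.1,0.0,0.0,-0.6,1],[0.9,0.1,-0.1,0.0,0.0,-0.6,1],[0.9,0.3,0.0,0.0,0.0,-0.6,1],[0.9,0.4,-0.1,0.0,0.0,-0.7,1],[0.8,0.4,-0.1,0.0,0.0,-0.6,1],[0.8,0.6,-0.1,0.0,0.0,-0.6,1],[0.7,0.6,-0.1,0.0,0.0,-0.6,1]]
[[0.6,0.7,-0.1,0.0,0.0,-0.6,1],[0.6,0.7,-0.1,0.0,0.0,-0.7,1],[0.4,0.9,-0.1,0.0,0.0,-0.6,1],[0.4,0.8,-0.1,0.0,0.0,-0.6,1],[0.0,0.9,0.2,0.0,0.2,0.0,1],[0.0,1.0,0.1,0.0,0.2,0.0,1],[0.0,0.9,0.2,0.0,0.2,0.0,1],[0.0,1.0,0.2,0.0,0.3,0.0,1],[0.0,0.9,0.2,0.0,0.2,0.0,1],[0.0,0.9,0.1,0.0,0.2,0.0,1],[0.0,1.0,0.2,0.0,0.2,0.0,1],[-0.1,0.9,0.2,0.0,0.2,0.0,1]]
[[0.0,0.9,0.1,0.0,0.2,0.0,1],[-0.1,1.0,0.2,0.0,0.2,0.0,1],[0.0,0.9,0.2,0.0,0.3,0.0,1],[-0.1,1.0,0.1,0.0,0.2,0.0,1],[0.0,0.9,0.2,0.0,0.2,0.0,1],[-0.1,0.9,0.2,0.0,0.2,0.0,1]]
max 1.0 end [ 0.7677 -0.0826  0.1989]
```

Call:
send_rows:
  moves:
    - [0.8,-0.4,-0.1,0.0,0.0,-0.6,1]
    - [0.9,-0.3,-0.1,0.0,0.0,-0.6,1]
    - [0.9,-0.3,-0.1,0.0,0.0,-0.7,1]
    - [1.0,-0.1,-0.1,0.0,0.0,-0.6,1]
    - [0.9,0.0,-0.1,0.0,0.0,-0.6,1]
    - [1.0,0.1,-0.1,0.0,0.0,-0.6,1]
    - [0.9,0.1,-0.1,0.0,0.0,-0.6,1]
    - [0.9,0.3,0.0,0.0,0.0,-0.6,1]
    - [0.9,0.4,-0.1,0.0,0.0,-0.7,1]
    - [0.8,0.4,-0.1,0.0,0.0,-0.6,1]
    - [0.8,0.6,-0.1,0.0,0.0,-0.6,1]
    - [0.7,0.6,-0.1,0.0,0.0,-0.6,1]

```text
time_s: 3.65
position: [0.4422, -0.3426, 0.2502]
tcp_rot: [[-0.162, 0.987, 0.0], [0.987, 0.162, -0.0], [-0.0, 0.0, -1.0]]
force: [-0.2, 0.5, -0.8]
opening: 0.009
```

Call:
send_rows:
  moves:
    - [0.6,0.7,-0.1,0.0,0.0,-0.6,1]
    - [0.6,0.7,-0.1,0.0,0.0,-0.7,1]
    - [0.4,0.9,-0.1,0.0,0.0,-0.6,1]
    - [0.4,0.8,-0.1,0.0,0.0,-0.6,1]
    - [0.0,0.9,0.2,0.0,0.2,0.0,1]
    - [0.0,1.0,0.1,0.0,0.2,0.0,1]
    - [0.0,0.9,0.2,0.0,0.2,0.0,1]
    - [0.0,1.0,0.2,0.0,0.3,0.0,1]
    - [0.0,0.9,0.2,0.0,0.2,0.0,1]
    - [0.0,0.9,0.1,0.0,0.2,0.0,1]
    - [0.0,1.0,0.2,0.0,0.2,0.0,1]
    - [-0.1,0.9,0.2,0.0,0.2,0.0,1]

```text
time_s: 5.15
position: [0.6541, -0.1629, 0.2247]
tcp_rot: [[-0.537, 0.827, -0.165], [0.791, 0.562, 0.243], [0.293, 0.0, -0.956]]
force: [-0.5, -0.2, -0.1]
opening: 0.006
```

Call:
send_rows:
  moves:
    - [0.0,0.9,0.1,0.0,0.2,0.0,1]
    - [-0.1,1.0,0.2,0.0,0.2,0.0,1]
    - [0.0,0.9,0.2,0.0,0.3,0.0,1]
    - [-0.1,1.0,0.1,0.0,0.2,0.0,1]
    - [0.0,0.9,0.2,0.0,0.2,0.0,1]
    - [-0.1,0.9,0.2,0.0,0.2,0.0,1]

```text
time_s: 5.9
position: [0.7683, -0.0821, 0.1985]
tcp_rot: [[-0.486, 0.828, -0.281], [0.716, 0.561, 0.414], [0.501, -0.0, -0.866]]
force: [0.4, -0.1, 0.6]
opening: 0.001
```

```bash
python3 - <<'E'
from h import *
st()
for n in ["wrist","scene"]:
    c=cap(n);cv2.imwrite(f"pics/{n}1.png",c["img"][:,:,::-1])
st()
p=H+o*.205+ys*.07;p[2]=.095
plan([(p,Rdown(34.1,30),6)],1,rnd=.1)
E
```

```text
t 5.9 p [ 0.7683 -0.0821  0.1985] yawy 34.15 z [-0.281  0.414 -0.866] F [ 0.4 -0.1  0.6] M [-0.22 -0.28 -0.01] op 0.001 q [-21.   56.2  37.4  17.8 110.8 -52.4]
t 6.0 p [ 0.7683 -0.0812  0.1959] yawy 34.24 z [-0.283  0.414 -0.865] F [-0.4 -0.1 -0.9] M [-0.27 -0.3  -0.03] op 0.005 q [-20.9  56.3  37.5  17.8 110.7 -52.4]
[[-0.3,0.0,0.6,0.0,0.0,0.0,1],[-0.3,0.0,0.6,0.0,0.0,0.0,1],[-0.3,0.0,0.6,0.0,0.0,0.0,1],[-0.2,0.0,0.6,0.0,0.0,0.0,1],[-0.3,0.0,0.7,0.0,0.0,0.0,1],[-0.3,0.0,0.6,0.0,0.0,0.0,1]]
max 0.7 end [ 0.7628 -0.0733  0.0946]
```

View pics/wrist1.png

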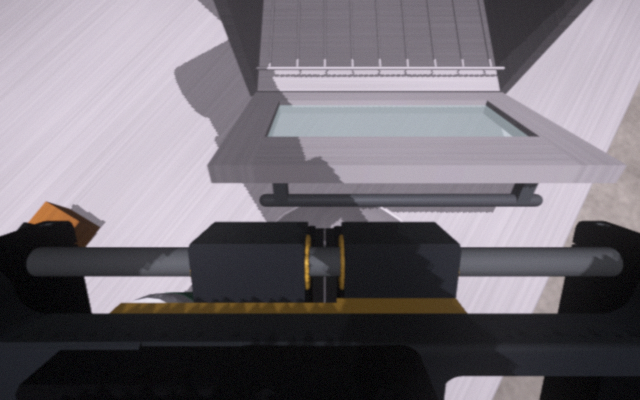

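View pics/scene1.png

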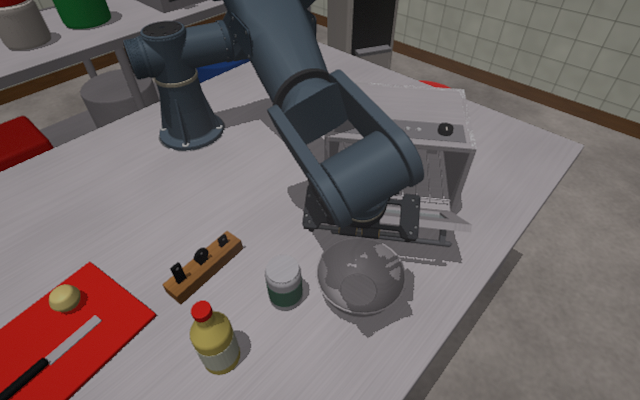

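```bash
python3 - <<'E'
from h import *
c=cap("wrist");W=cloud(c)
for (u,v) in [(350,200),(400,200),(450,200),(320,172),(400,172),(540,172)]:
    w=W[v,u];r=w-H;print(u,v,np.round(w,3),"o",round(r@o,3),"y",round(r@ys,3),"z",round(w[2],3))
E
```

```text
350 200 [ 0.757 -0.025  0.105] o 0.161 y 0.048 z 0.105
400 200 [0.794 0.    0.105] o 0.161 y 0.003 z 0.105
450 200 [0.831 0.026 0.104] o 0.161 y -0.042 z 0.104
320 172 [ 0.73  -0.033  0.151] o 0.152 y 0.074 z 0.151
400 172 [0.78  0.002 0.151] o 0.152 y 0.013 z 0.151
540 172 [0.868 0.061 0.151] o 0.152 y -0.093 z 0.151
```

```bash
cat >> h.py <<'E'
def bar(t):
    return H+o*(.173*np.sin(t)+.043*np.cos(t))+np.array([0,0,.173*np.cos(t)-.043*np.sin(t)])
def tcpbar(t,R,gap=0,y=.07): return bar(t)+ys*y-R@np.array([.0155+gap,0,-.013])
E
python3 - <<'E'
from h import *
R=Rdown(34.1,30)
p1=tcpbar(.85,R,.02);print(p1,(p1-H)@o)
W=[(p1,R,6)]+[(tcpbar(t,R),R,3) for t in (.85,.7,.55,.4,.25,.1,0)]
plan(W,1,rnd=.05)
E
```

```text
[ 0.75046687 -0.05545986  0.0748637 ] 0.18264667975731821
[[-0.25,0.0,0.8,0.0,0.0,0.0,1],[-0.2,0.0,0.8,0.0,0.0,0.0,1],[-0.25,0.0,0.85,0.0,0.0,0.0,1],[-0.2,0.05,0.8,0.0,0.0,0.0,1],[-0.25,0.0,0.8,0.0,0.0,0.0,1],[-0.2,0.0,0.8,0.0,0.0,0.0,1],[0.25,0.0,0.0,0.0,0.0,0.0,1],[0.3,0.0,0.0,0.0,0.0,0.0,1],[0.25,0.0,0.0,0.0,0.0,0.0,1],[0.3,0.0,-0.15,0.0,0.0,0.0,1],[0.35,0.0,-0.2,0.0,0.0,0.0,1],[0.3,0.0,-0.15,0.0,0.0,0.0,1]]
[[0.35,0.0,-0.1,0.0,0.0,0.0,1],[0.3,0.0,-0.15,0.0,0.0,0.0,1],[0.35,0.0,-0.1,0.0,0.0,0.0,1],[0.35,0.0,-0.05,0.0,0.0,0.0,1],[0.35,0.0,-0.1,0.0,0.0,0.0,1],[0.35,0.0,-0.05,0.0,0.0,0.0,1],[0.35,0.0,0.0,0.0,0.0,0.0,1],[0.35,0.0,-0.05,0.0,0.0,0.0,1],[0.35,0.0,0.0,0.0,0.0,0.0,1],[0.35,0.0,0.05,0.0,0.0,0.0,1],[0.35,0.0,0.0,0.0,0.0,0.0,1],[0.35,0.0,0.05,0.0,0.0,0.0,1]]
[[0.25,0.0,0.05,0.0,0.0,0.0,1],[0.25,0.0,0.05,0.0,0.0,0.0,1],[0.2,0.0,0.05,0.0,0.0,0.0,1]]
max 0.85 end [0.6765 0.054  0.1761]
```

```bash
cat >> h.py <<'E'
def tcpbar(t,R,gap=0,y=.07,e=.013): return bar(t)+ys*y-R@np.array([.0155+gap,0,-e])
E
python3 - <<'E'
from h import *
R=Rdown(34.1,30)
pc=tcpbar(.85,R,0,e=.005);print(pc)
W=[(pc+o*.03,R,6),(pc,R,3)]+[(tcpbar(t,R,e=e),R,3) for t,e in ((.7,.007),(.55,.01),(.4,.012),(.25,.013),(.1,.013),(0,.013))]
plan(W,1,rnd=.05)
E
```

```text
[ 0.74299887 -0.04442968  0.0917919 ]
[[-0.25,0.0,0.65,0.0,0.0,0.0,1],[-0.3,0.0,0.65,0.0,0.0,0.0,1],[-0.25,0.0,0.65,0.0,0.0,0.0,1],[-0.25,0.05,0.65,0.0,0.0,0.0,1],[-0.3,0.0,0.7,0.0,0.0,0.0,1],[-0.25,0.0,0.65,0.0,0.0,0.0,1],[0.35,0.0,0.2,0.0,0.0,0.0,1],[0.35,0.0,0.2,0.0,0.0,0.0,1],[0.35,0.0,0.2,0.0,0.0,0.0,1],[0.3,0.0,-0.15,0.0,0.0,0.0,1],[0.35,0.0,-0.15,0.0,0.0,0.0,1],[0.3,0.0,-0.15,0.0,0.0,0.0,1]]
[[0.35,0.0,-0.1,0.0,0.0,0.0,1],[0.3,0.0,-0.05,0.0,0.0,0.0,1],[0.35,0.0,-0.1,0.0,0.0,0.0,1],[0.35,0.0,-0.05,0.0,0.0,0.0,1],[0.35,0.0,0.0,0.0,0.0,0.0,1],[0.35,0.0,-0.05,0.0,0.0,0.0,1],[0.35,0.0,0.0,0.0,0.0,0.0,1],[0.35,0.0,0.0,0.0,0.0,0.0,1],[0.35,0.0,0.0,0.0,0.0,0.0,1],[0.35,0.0,0.05,0.0,0.0,0.0,1],[0.35,0.0,0.0,0.0,0.0,0.0,1],[0.35,0.0,0.05,0.0,0.0,0.0,1]]
[[0.25,0.0,0.05,0.0,0.0,0.0,1],[0.25,0.0,0.05,0.0,0.0,0.0,1],[0.2,0.0,0.05,0.0,0.0,0.0,1]]
max 0.7 end [0.6765 0.054  0.1761]
```

Call:
send_rows:
  moves:
    - [-0.25,0.0,0.65,0.0,0.0,0.0,1]
    - [-0.3,0.0,0.65,0.0,0.0,0.0,1]
    - [-0.25,0.0,0.65,0.0,0.0,0.0,1]
    - [-0.25,0.05,0.65,0.0,0.0,0.0,1]
    - [-0.3,0.0,0.7,0.0,0.0,0.0,1]
    - [-0.25,0.0,0.65,0.0,0.0,0.0,1]
    - [0.35,0.0,0.2,0.0,0.0,0.0,1]
    - [0.35,0.0,0.2,0.0,0.0,0.0,1]
    - [0.35,0.0,0.2,0.0,0.0,0.0,1]

```text
time_s: 7.18
position: [0.746, -0.0474, 0.0944]
tcp_rot: [[-0.49, 0.828, -0.273], [0.722, 0.56, 0.407], [0.489, 0.002, -0.872]]
force: [8.7, -15.1, 1.9]
opening: 0.002
```

```bash
python3 - <<'E'
from h import *
st()
c=cap("wrist");cv2.imwrite(f"pics/wrist2.png",c["img"][:,:,::-1])
c=cap("scene");cv2.imwrite(f"pics/scene2.png",c["img"][150:330,250:490,::-1])
E
```

```text
t 7.17 p [ 0.746  -0.0474  0.0944] yawy 34.07 z [-0.273  0.407 -0.872] F [  8.7 -15.1   1.9] M [-2.37 -1.43  0.03] op 0.002 q [-19.2  58.1  49.1  17.2  96.7 -55. ]
```

View pics/wrist2.png

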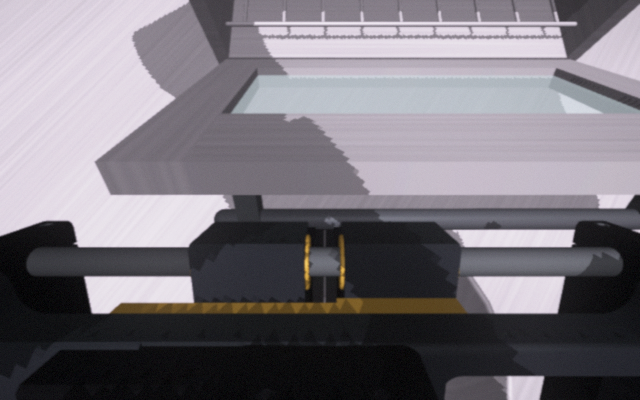

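View pics/scene2.png

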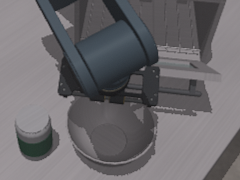

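Call:
send_rows:
  moves:
    - [0.3,0.0,-0.15,0.0,0.0,0.0,1]
    - [0.35,0.0,-0.15,0.0,0.0,0.0,1]
    - [0.3,0.0,-0.15,0.0,0.0,0.0,1]
    - [0.35,0.0,-0.1,0.0,0.0,0.0,1]
    - [0.3,0.0,-0.05,0.0,0.0,0.0,1]
    - [0.35,0.0,-0.1,0.0,0.0,0.0,1]

```text
time_s: 8.02
position: [0.7303, -0.0238, 0.1368]
tcp_rot: [[-0.491, 0.83, -0.264], [0.726, 0.557, 0.404], [0.482, 0.007, -0.876]]
force: [7.4, -13.1, 5.9]
opening: 0.006
```

Call:
send_rows:
  moves:
    - [0.35,0.0,-0.05,0.0,0.0,0.0,1]
    - [0.35,0.0,0.0,0.0,0.0,0.0,1]
    - [0.35,0.0,-0.05,0.0,0.0,0.0,1]
    - [0.35,0.0,0.0,0.0,0.0,0.0,1]
    - [0.35,0.0,0.0,0.0,0.0,0.0,1]
    - [0.35,0.0,0.0,0.0,0.0,0.0,1]

```text
time_s: 8.78
position: [0.7075, 0.0107, 0.171]
tcp_rot: [[-0.494, 0.83, -0.258], [0.726, 0.557, 0.403], [0.478, 0.012, -0.878]]
force: [6.6, -18.9, 23.5]
opening: -0.0
```

```bash
python3 - <<'E'
from h import *
st()
c=cap("wrist");cv2.imwrite(f"pics/wrist3.png",c["img"][:,:,::-1])
R=Rdown(34.1,30);print(tcpbar(.25,R))
E
```

```text
t 8.78 p [0.7075 0.0107 0.171 ] yawy 33.85 z [-0.258  0.403 -0.878] F [  6.6 -18.9  23.5] M [-1.37 -0.07  0.46] op -0.0 q [-16.2  49.   57.6  18.5  95.4 -52. ]
[0.6993059  0.02006072 0.15997515]
```

View pics/wrist3.png

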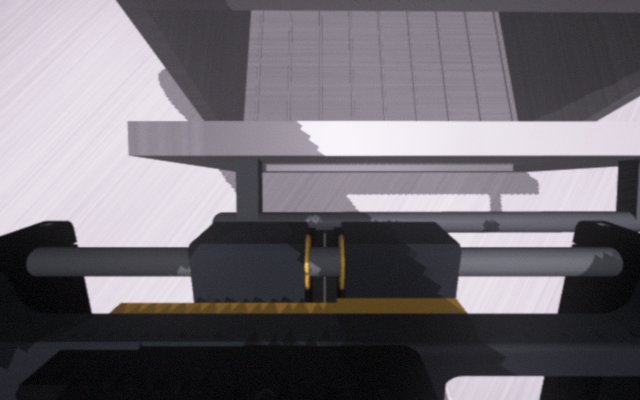

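Call:
send_rows:
  moves:
    - [-0.5,0,-0.1,0,0,0,1]
    - [-0.5,0,0,0,0,0,1]
    - [0,0,0.4,0,0,0,1]
    - [0,0,0.4,0,0,0,1]
    - [0,0,0.1,0,0,0,1]

```text
time_s: 9.45
position: [0.7049, 0.0116, 0.1298]
tcp_rot: [[-0.485, 0.827, -0.285], [0.715, 0.562, 0.415], [0.503, -0.003, -0.864]]
force: [-0.2, 0.5, 0.5]
opening: -0.0
```

```bash
python3 - <<'E'
from h import *
st()
c=cap("wrist");cv2.imwrite(f"pics/wrist4.png",c["img"][:,:,::-1]);W=cloud(c)
for (u,v) in [(230,140),(400,140),(450,220),(240,217),(560,222)]:
    w=W[v,u];r=w-H;print(u,v,"o",round(r@o,3),"y",round(r@ys,3),"z",round(w[2],3))
E
```

```text
t 9.45 p [0.7049 0.0116 0.1298] yawy 34.22 z [-0.285  0.415 -0.864] F [-0.2  0.5  0.5] M [-0.16 -0.29  0.01] op -0.0 q [-16.2  52.1  58.   18.6  93.9 -53.1]
230 140 o 0.067 y 0.11 z 0.191
400 140 o 0.028 y 0.02 z 0.115
450 220 o 0.058 y -0.055 z 0.001
240 217 o 0.056 y 0.157 z 0.001
560 222 o 0.06 y -0.166 z -0.0
```

View pics/wrist4.png

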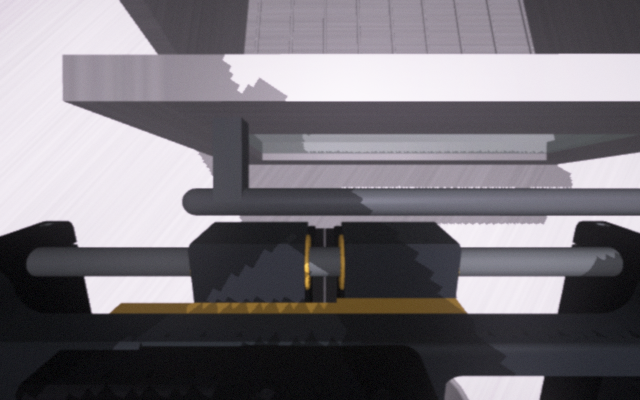

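```bash
python3 - <<'E'
from h import *
c=cap("wrist");W=cloud(c)
for (u,v) in [(200,80),(400,80),(450,200),(220,200),(560,202),(400,98),(400,58)]:
    w=W[v,u];r=w-H;print(u,v,"o",round(r@o,3),"y",round(r@ys,3),"z",round(w[2],3))
s=st();r=s["position"]-H;print(r@o)
for t in (.3,.25,.2):print(t,(bar(t)-H)@o,bar(t)[2], .2*np.sin(t))
R=Rdown(34.1,30)
plan([(tcpbar(.25,R,0,e=.013),R,2)]+[(tcpbar(t,R,e=.013),R,3) for t in (.15,.05,-.03)],1)
E
```

```text
200 80 o 0.057 y 0.114 z 0.215
400 80 o 0.057 y 0.045 z 0.214
450 200 o 0.091 y 0.019 z 0.183
220 200 o 0.091 y 0.114 z 0.183
560 202 o 0.091 y -0.026 z 0.182
400 98 o 0.063 y 0.045 z 0.212
400 58 o 0.05 y 0.045 z 0.217
t 9.55 p [0.7057 0.011  0.1308] yawy 34.2 z [-0.283  0.414 -0.865] F [ 0.1 -0.1  1.1] M [-0.21 -0.29  0.01] op 0.008 q [-16.3  52.   57.9  18.6  93.9 -53.1]
0.10253962989310264
0.3 0.09223258714657215 0.17456584373229223 0.05910404133226791
0.25 0.08448988064091098 0.17898347870799705 0.04948079185090459
0.2 0.07653599343512674 0.18300873674234713 0.03973386615901225
[[0.5,0.0,-0.4,0.0,0.0,0.0,1],[0.45,0.0,-0.4,0.0,0.0,0.0,1],[0.25,0.0,0.0,0.0,0.0,0.0,1],[0.25,0.0,0.05,0.0,0.0,0.0,1],[0.25,0.0,0.0,0.0,0.0,0.0,1],[0.25,0.0,0.05,0.0,0.0,0.0,1],[0.2,0.0,0.05,0.0,0.0,0.0,1],[0.25,0.0,0.05,0.0,0.0,0.0,1],[0.2,0.0,0.05,0.0,0.0,0.0,1],[0.15,0.0,0.05,0.0,0.0,0.0,1],[0.2,0.0,0.05,0.0,0.0,0.0,1]]
max 0.5 end [0.6731 0.0591 0.1775]
```

Call:
send_rows:
  moves:
    - [0.3,0,-0.1,0,0,0,1]
    - [0.3,0,-0.1,0,0,0,1]
    - [0.3,0,-0.1,0,0,0,1]
    - [0.3,0,0,0,0,0,1]
    - [0.3,0,0,0,0,0,1]
    - [0.3,0,0,0,0,0,1]
    - [0.3,0,0.05,0,0,0,1]
    - [0.3,0,0.05,0,0,0,1]

```text
time_s: 10.55
position: [0.6783, 0.0513, 0.1659]
tcp_rot: [[-0.486, 0.828, -0.281], [0.717, 0.561, 0.414], [0.5, -0.0, -0.866]]
force: [1.5, -1.2, -4.5]
opening: 0.003
```

```bash
python3 - <<'E'
from h import *
st()
c=cap("wrist");cv2.imwrite(f"pics/wrist5.png",c["img"][:,:,::-1]);W=cloud(c)
for (u,v) in [(200,80),(400,80),(450,200),(220,200),(560,202)]:
    w=W[v,u];r=w-H;print(u,v,"o",round(r@o,3),"y",round(r@ys,3),"z",round(w[2],3))
E
```

```text
t 10.55 p [0.6783 0.0513 0.1659] yawy 34.15 z [-0.281  0.414 -0.866] F [ 1.5 -1.2 -4.5] M [-0.75 -0.79 -0.14] op 0.003 q [-13.9  47.3  63.   19.5  92.8 -51.1]
200 80 o -0.01 y 0.125 z 0.226
400 80 o -0.01 y 0.038 z 0.226
450 200 o 0.003 y -0.039 z 0.082
220 200 o 0.011 y 0.153 z 0.109
560 202 o 0.009 y -0.124 z 0.096
```

View pics/wrist5.png

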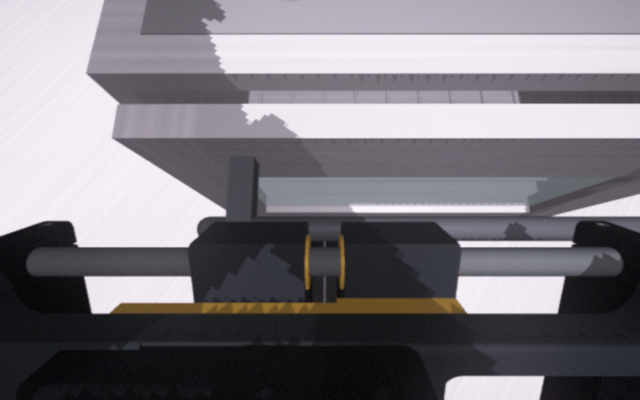

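Call:
send_rows:
  moves:
    - [0.25,0,0.05,0,0,0,1]
    - [0.25,0,0.05,0,0,0,1]
    - [0.25,0,0.05,0,0,0,1]
    - [0.2,0,0.05,0,0,0,1]

```text
time_s: 11.1
position: [0.6739, 0.058, 0.169]
tcp_rot: [[-0.491, 0.832, -0.26], [0.733, 0.555, 0.393], [0.471, 0.003, -0.882]]
force: [19.1, -27.6, -20.3]
opening: 0.01
```

```bash
python3 - <<'E'
from h import *
st()
c=cap("wrist");cv2.imwrite(f"pics/wrist6.png",c["img"][:,:,::-1]);W=cloud(c)
for (u,v) in [(200,90),(400,90),(200,110),(200,130),(450,110)]:
    w=W[v,u];r=w-H;print(u,v,"o",round(r@o,3),"y",round(r@ys,3),"z",round(w[2],3))
E
```

```text
t 11.1 p [0.6739 0.058  0.169 ] yawy 33.74 z [-0.26   0.393 -0.882] F [ 19.1 -27.6 -20.3] M [-5.48 -3.8  -0.  ] op 0.01 q [-13.2  45.8  64.9  18.9  90.4 -50.4]
200 90 o -0.013 y 0.123 z 0.23
400 90 o -0.012 y 0.039 z 0.231
200 110 o -0.008 y 0.126 z 0.222
200 130 o 0.003 y 0.124 z 0.225
450 110 o -0.007 y 0.016 z 0.223
```

View pics/wrist6.png

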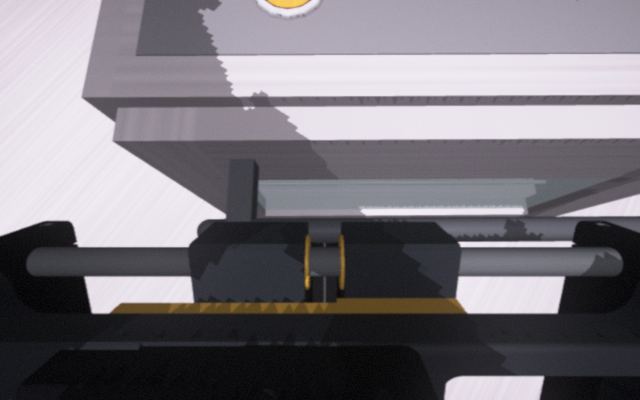

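Call:
send_rows:
  moves:
    - [0.1,0,0,0,0,0,1]
    - [0,0,0,0,0,0,1]
    - [-0.4,0,0,0,0,0,1]
    - [-0.6,0,-0.2,0,0,0,1]
    - [-0.8,0,-0.6,0,0,0,1]
    - [-0.8,0,-1,0,0,0,1]
    - [-0.6,0,-1,0,0,0,1]
    - [-0.4,0,-1,0,0,0,1]

```text
time_s: 12.15
position: [0.7344, -0.0314, 0.2133]
tcp_rot: [[-0.486, 0.827, -0.283], [0.715, 0.562, 0.416], [0.503, -0.0, -0.864]]
force: [-0.6, 0.0, 0.2]
opening: 0.004
```

```bash
python3 - <<'E'
from h import *
st()
c=cap("wrist");cv2.imwrite(f"pics/wrist7.png",c["img"][:,:,::-1]);W=cloud(c)
np.savez("w7.npz",W=W)
R=Rdown(5.5)
plan([((.497-.0,-.294,.24),R,18)],-.2,rnd=.1)
E
```

```text
t 12.15 p [ 0.7344 -0.0314  0.2133] yawy 34.22 z [-0.283  0.416 -0.864] F [-0.6  0.   0.2] M [-0.22 -0.3  -0.03] op 0.004 q [-18.6  50.9  47.   18.5 106.1 -51.4]
[[-0.1,-0.8,-0.1,0.0,-0.2,0.2,-0.2],[-0.2,-0.7,-0.2,-0.1,-0.1,0.1,-0.2],[-0.2,-0.8,-0.1,0.0,-0.2,0.2,-0.2],[-0.2,-0.7,-0.2,-0.1,-0.1,0.1,-0.2],[-0.2,-0.8,-0.1,0.0,-0.2,0.2,-0.2],[-0.2,-0.7,-0.1,0.0,-0.2,0.1,-0.2],[-0.3,-0.7,-0.2,-0.1,-0.1,0.2,-0.2],[-0.3,-0.7,-0.1,0.0,-0.2,0.1,-0.2],[-0.3,-0.8,-0.1,-0.1,-0.2,0.2,-0.2],[-0.4,-0.7,-0.2,0.0,-0.1,0.2,-0.2],[-0.3,-0.6,-0.1,0.0,-0.2,0.1,-0.2],[-0.4,-0.7,-0.1,-0.1,-0.2,0.2,-0.2]]
[[-0.4,-0.7,-0.1,0.0,-0.1,0.1,-0.2],[-0.4,-0.6,-0.1,-0.1,-0.2,0.2,-0.2],[-0.5,-0.7,-0.1,0.0,-0.1,0.1,-0.2],[-0.5,-0.6,-0.1,0.0,-0.2,0.2,-0.2],[-0.4,-0.6,0.0,-0.1,-0.2,0.1,-0.2],[-0.6,-0.6,-0.1,0.0,-0.1,0.2,-0.2]]
max 0.8 end [ 0.4978 -0.2951  0.24  ]
```

View pics/wrist7.png

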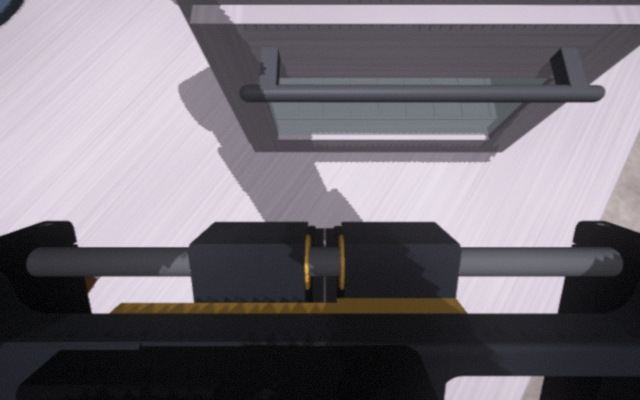

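```bash
python3 - <<'E'
from h import *
W=np.load("w7.npz")["W"]
for (u,v) in [(350,93),(500,93),(400,50),(400,65),(250,50),(260,120),(300,144),(450,144)]:
    w=W[v,u];r=w-H;print(u,v,"o",round(r@o,4),"y",round(r@ys,3),"z",round(w[2],3))
E
```

```text
350 93 o 0.0449 y 0.053 z 0.201
500 93 o 0.045 y -0.052 z 0.201
400 50 o 0.0063 y 0.015 z 0.199
400 65 o 0.0054 y 0.011 z 0.182
250 50 o 0.0064 y 0.127 z 0.199
260 120 o 0.0065 y 0.139 z 0.1
300 144 o 0.006 y 0.101 z 0.044
450 144 o 0.0059 y -0.083 z 0.044
```

Call:
send_rows:
  moves:
    - [-0.1,-0.8,-0.1,0.0,-0.2,0.2,-0.2]
    - [-0.2,-0.7,-0.2,-0.1,-0.1,0.1,-0.2]
    - [-0.2,-0.8,-0.1,0.0,-0.2,0.2,-0.2]
    - [-0.2,-0.7,-0.2,-0.1,-0.1,0.1,-0.2]
    - [-0.2,-0.8,-0.1,0.0,-0.2,0.2,-0.2]
    - [-0.2,-0.7,-0.1,0.0,-0.2,0.1,-0.2]
    - [-0.3,-0.7,-0.2,-0.1,-0.1,0.2,-0.2]
    - [-0.3,-0.7,-0.1,0.0,-0.2,0.1,-0.2]
    - [-0.3,-0.8,-0.1,-0.1,-0.2,0.2,-0.2]
    - [-0.4,-0.7,-0.2,0.0,-0.1,0.2,-0.2]
    - [-0.3,-0.6,-0.1,0.0,-0.2,0.1,-0.2]
    - [-0.4,-0.7,-0.1,-0.1,-0.2,0.2,-0.2]

```text
time_s: 13.7
position: [0.5754, -0.2051, 0.2295]
tcp_rot: [[-0.245, 0.967, -0.07], [0.956, 0.253, 0.151], [0.163, -0.03, -0.986]]
force: [-0.2, -0.2, 0.1]
opening: 0.596
```

Call:
send_rows:
  moves:
    - [-0.4,-0.7,-0.1,0.0,-0.1,0.1,-0.2]
    - [-0.4,-0.6,-0.1,-0.1,-0.2,0.2,-0.2]
    - [-0.5,-0.7,-0.1,0.0,-0.1,0.1,-0.2]
    - [-0.5,-0.6,-0.1,0.0,-0.2,0.2,-0.2]
    - [-0.4,-0.6,0.0,-0.1,-0.2,0.1,-0.2]
    - [-0.6,-0.6,-0.1,0.0,-0.1,0.2,-0.2]
    - [0,0,0,0,0,0,-0.2]

```text
time_s: 14.58
position: [0.4956, -0.2945, 0.2378]
tcp_rot: [[-0.095, 0.995, -0.008], [0.996, 0.095, 0.003], [0.004, -0.008, -1.0]]
force: [0.1, -0.1, -0.5]
opening: 0.598
```

```bash
python3 - <<'E'
from h import *
st()
c=cap("wrist");cv2.imwrite(f"pics/wrist8.png",c["img"][:,:,::-1]);W=cloud(c)
for k in ["key_round","key_tall","key_small","key_block"]:
    for d in models.landmark_of("wrist",k)[:2]: print(k,round(d["confidence"],2),np.round(d["point"],1),np.round(atz(c,d["point"],.034 if k!="key_block" else 0),4))
B=(W[...,2]>.026)&(W[...,2]<.040)&(abs(W[...,0]-.5)<.06)&(abs(W[...,1]+.295)<.13)
print(np.nanmedian(W[...,2][B]))
r=cv2.minAreaRect(W[B][:,:2].astype(np.float32)*1000);print("block",B.sum(),r)
B=(W[...,2]>.045)&(W[...,2]<.1)&(abs(W[...,0]-.5)<.04)&(abs(W[...,1]+.295)<.1)
n,l=cv2.connectedComponents(B.astype(np.uint8))
for i in range(1,n):
    m=l==i
    if m.sum()<40: continue
    P=W[m];t=P[P[:,2]>P[:,2].max()-.012];print("key",m.sum(),P[:,2].max(),np.round(P.min(0),4),np.round(P.max(0),4),"topmean",np.round(t.mean(0),4),cv2.minAreaRect(P[:,:2].astype(np.float32)*1000))
np.savez("w8.npz",W=W)
E
```

```text
t 14.57 p [ 0.4956 -0.2945  0.2378] yawy 5.43 z [-0.008  0.003 -1.   ] F [ 0.1 -0.1 -0.5] M [ 0.02 -0.14  0.04] op 0.598 q [-41.7  25.7  87.8  -0.2  67.  -47.1]
key_round 0.63 [324.6 181.7] [ 0.4935 -0.2966  0.034 ]
key_tall 0.65 [324.9 227.2] [ 0.4994 -0.3544  0.034 ]
key_small 0.48 [327.3 125.4] [ 0.4903 -0.2302  0.034 ]
key_block 0.81 [328.1 173. ] [ 0.4973 -0.2908  0.    ]
0.03497248096881497
block 5544 ((495.62384033203125, -289.84368896484375), (50.07526397705078, 180.51541137695312), 5.692206382751465)
key 169 0.06383700359283201 [ 0.485  -0.2438  0.0575] [ 0.4947 -0.2223  0.0638] topmean [ 0.4898 -0.2328  0.0615] ((490.2065124511719, -233.05526733398438), (8.702881813049316, 21.074522018432617), 5.414896488189697)
key 265 0.07669694444324993 [ 0.4901 -0.3104  0.0601] [ 0.5012 -0.2766  0.0767] topmean [ 0.4958 -0.2928  0.0728] ((496.0618591308594, -293.67578125), (8.836932182312012, 33.67139434814453), 5.530501365661621)
key 192 0.09027282730491903 [ 0.4968 -0.3581  0.0451] [ 0.5067 -0.3443  0.0903] topmean [ 0.5015 -0.3502  0.0875] ((501.6172180175781, -351.1275329589844), (8.924477577209473, 13.221424102783203), 5.342192649841309)
```

View pics/wrist8.png

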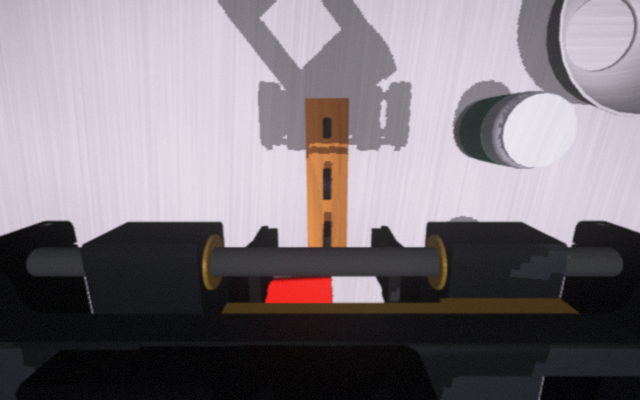

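```bash
python3 - <<'E'
from h import *
R=Rdown(5.5)
plan([((.496,-.2937,.09),R,8),((.496,-.2937,.040),R,5)],-.2,rnd=.02)
E
```

```text
[[0.0,0.0,0.74,0.0,0.0,0.0,-0.2],[-0.02,0.0,0.74,-0.02,0.0,0.0,-0.2],[0.0,0.0,0.72,0.0,-0.02,0.0,-0.2],[0.0,0.0,0.74,0.0,0.0,0.0,-0.2],[-0.02,0.0,0.74,0.0,0.0,0.0,-0.2],[0.0,0.0,0.74,-0.02,0.0,0.0,-0.2],[0.0,0.0,0.74,0.0,0.0,0.0,-0.2],[0.0,0.0,0.72,0.0,0.0,0.02,-0.2],[0.0,0.0,0.4,0.0,0.0,0.0,-0.2],[0.0,0.0,0.4,0.0,0.0,0.0,-0.2],[0.0,0.0,0.4,0.0,0.0,0.0,-0.2],[0.0,0.0,0.4,0.0,0.0,0.0,-0.2]]
[[-0.02,0.0,0.4,0.0,0.0,0.0,-0.2]]
max 0.74 end [ 0.4959 -0.2939  0.0402]
```

Call:
send_rows:
  moves:
    - [0.0,0.0,0.74,0.0,0.0,0.0,-0.2]
    - [-0.02,0.0,0.74,-0.04,0.0,0.0,-0.2]
    - [0.0,0.0,0.72,0.0,-0.02,0.0,-0.2]
    - [0.0,0.0,0.74,0.0,0.0,0.0,-0.2]
    - [-0.02,0.0,0.74,0.0,0.0,0.0,-0.2]
    - [0.0,0.0,0.74,0,0.0,0.0,-0.2]
    - [0.0,0.0,0.74,0.0,0.0,0.0,-0.2]
    - [0.0,0.0,0.72,0.0,0.0,0.0,-0.2]

```text
time_s: 15.82
position: [0.4963, -0.2934, 0.0896]
tcp_rot: [[-0.098, 0.995, -0.002], [0.995, 0.098, 0.001], [0.002, -0.001, -1.0]]
force: [0.1, -0.2, 0.2]
opening: 0.597
```

```bash
python3 - <<'E'
from h import *
st()
plan([((.496,-.2937,.040),Rdown(5.5),5)],-.2,rnd=.02)
c=cap("scene");cv2.imwrite("pics/scene8.png",cv2.resize(c["img"][180:320,130:320,::-1],None,fx=3,fy=3))
E
```

```text
t 15.82 p [ 0.4963 -0.2934  0.0896] yawy 5.62 z [-0.002  0.001 -1.   ] F [ 0.1 -0.2  0.2] M [ 0.   -0.06  0.02] op 0.597 q [-41.7  37.   95.4   0.   47.7 -47.3]
[[0.0,0.0,0.4,0.0,0.0,0.0,-0.2],[0.0,0.0,0.4,0.0,0.0,0.0,-0.2],[0.0,0.0,0.38,0.0,0.0,0.0,-0.2],[-0.02,0.0,0.4,0.0,0.0,0.0,-0.2],[0.0,-0.02,0.4,0.0,0.0,0.02,-0.2]]
max 0.4 end [ 0.4958 -0.2939  0.0401]
```

View pics/scene8.png

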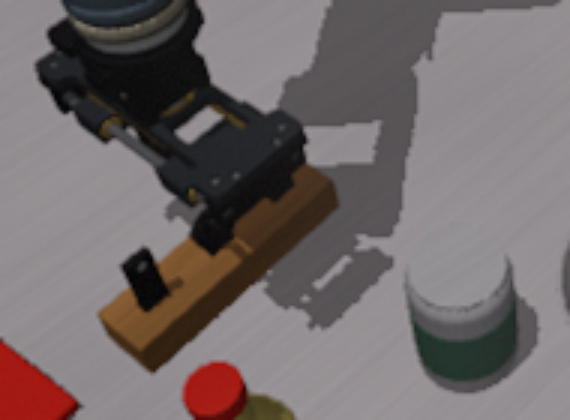

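Call:
send_rows:
  moves:
    - [0.0,0.0,0.4,0.0,0.0,0.0,-0.2]
    - [0.0,0.0,0.4,0.0,0.0,0.0,-0.2]
    - [0.0,0.0,0.38,0.0,0.0,0.0,-0.2]
    - [-0.02,0.0,0.4,0.0,0.0,0.0,-0.2]
    - [0.0,0,0.4,0.0,0.0,0.02,-0.2]
    - [0,0,0,0,0,0,0.5]
    - [0,0,0,0,0,0,1]
    - [0,0,0,0,0,0,1]
    - [0,0,0,0,0,0,1]
    - [0,0,0,0,0,0,1]

```text
time_s: 17.12
position: [0.4958, -0.2942, 0.0411]
tcp_rot: [[-0.094, 0.996, -0.001], [0.996, 0.094, 0.001], [0.001, -0.001, -1.0]]
force: [0.2, 0.2, 0.6]
opening: 0.119
```

Call:
send_rows:
  moves:
    - [0,0,-0.3,0,0,0,1]
    - [0,0,-0.5,0,0,0,1]
    - [0,0,-0.7,0,0,0,1]
    - [0,0,-1,0,0,0,1]
    - [0,0,-1,0,0,0,1]
    - [0,0,-1,0,0,0,1]
    - [0,0,-1,0,0,0,1]
    - [0,0,-1,0,0,0,1]
    - [0,0,-1,0,0,0,1]
    - [0,0,-1,0,0,0,1]
    - [0,0,-1,0,0,0,1]

```text
time_s: 18.5
position: [0.4953, -0.294, 0.2804]
tcp_rot: [[-0.094, 0.996, -0.002], [0.996, 0.094, 0.001], [0.001, -0.002, -1.0]]
force: [-0.2, -0.8, 0.4]
opening: 0.1
```

```bash
python3 - <<'E'
from h import *
st()
c=cap("scene");cv2.imwrite("pics/scene9.png",cv2.resize(c["img"][120:320,130:330,::-1],None,fx=3,fy=3))
c=cap("wrist");cv2.imwrite("pics/wrist9.png",c["img"][:,:,::-1])
E
```

```text
t 18.5 p [ 0.4953 -0.294   0.2804] yawy 5.37 z [-0.002  0.001 -1.   ] F [-0.2 -0.8  0.4] M [-0.01 -0.14  0.01] op 0.1 q [-41.8  22.9  85.2  -0.   72.1 -47.1]
```

View pics/scene9.png

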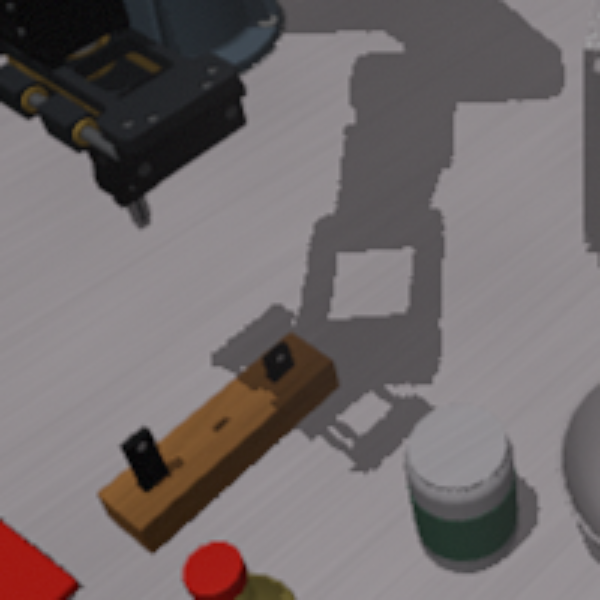

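View pics/wrist9.png

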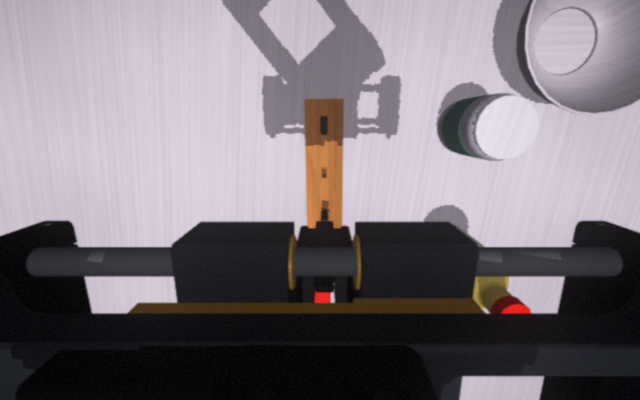

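```bash
python3 - <<'E'
from h import *
plan([((.622,.108,.312),Rdown(34.1),18)],1,rnd=.05)
E
```

```text
[[0.85,0.35,-0.05,0.0,0.0,-0.15,1],[0.85,0.4,-0.1,0.0,0.0,-0.15,1],[0.85,0.4,-0.05,0.0,0.0,-0.2,1],[0.85,0.45,-0.05,0.0,0.0,-0.15,1],[0.8,0.45,-0.1,0.0,0.0,-0.15,1],[0.85,0.45,-0.05,0.0,0.0,-0.15,1],[0.75,0.5,-0.1,0.0,0.0,-0.15,1],[0.8,0.55,-0.05,0.0,0.0,-0.2,1],[0.75,0.55,-0.05,0.0,0.0,-0.15,1],[0.75,0.55,-0.1,0.0,0.0,-0.15,1],[0.75,0.6,-0.05,0.0,0.0,-0.15,1],[0.7,0.6,-0.05,0.0,0.0,-0.15,1]]
[[0.7,0.6,-0.1,0.0,0.0,-0.15,1],[0.7,0.65,-0.05,0.0,0.0,-0.2,1],[0.65,0.65,-0.05,0.0,0.0,-0.15,1],[0.65,0.7,-0.1,0.0,0.0,-0.15,1],[0.65,0.7,-0.05,0.0,0.05,-0.15,1],[0.6,0.7,-0.05,0.0,0.0,-0.15,1]]
max 0.85 end [0.6215 0.1079 0.3115]
```

Call:
send_rows:
  moves:
    - [0.85,0.35,-0.05,0.0,0.0,-0.15,1]
    - [0.85,0.4,-0.1,0.0,0.0,-0.15,1]
    - [0.85,0.4,-0.05,0.0,0.0,-0.2,1]
    - [0.85,0.45,-0.05,0.0,0.0,-0.15,1]
    - [0.8,0.45,-0.1,0.0,0.0,-0.15,1]
    - [0.85,0.45,-0.05,0.0,0.0,-0.15,1]
    - [0.75,0.5,-0.1,0.0,0.0,-0.15,1]
    - [0.8,0.55,-0.05,0.0,0.0,-0.2,1]
    - [0.75,0.55,-0.05,0.0,0.0,-0.15,1]
    - [0.75,0.55,-0.1,0.0,0.0,-0.15,1]
    - [0.75,0.6,-0.05,0.0,0.0,-0.15,1]
    - [0.7,0.6,-0.05,0.0,0.0,-0.15,1]

```text
time_s: 20.1
position: [0.5785, -0.0234, 0.2971]
tcp_rot: [[-0.415, 0.91, -0.006], [0.91, 0.415, 0.003], [0.005, -0.004, -1.0]]
force: [-0.6, -0.4, -0.8]
opening: 0.105
```

Call:
send_rows:
  moves:
    - [0.7,0.6,-0.1,0.0,0.0,-0.15,1]
    - [0.7,0.65,-0.05,0.0,0.0,-0.2,1]
    - [0.65,0.65,-0.05,0.0,0.0,-0.15,1]
    - [0.65,0.7,-0.1,0.0,0.0,-0.15,1]
    - [0.65,0.7,-0.05,0.0,0.05,-0.15,1]
    - [0.6,0.7,-0.05,0.0,0.0,-0.15,1]
    - [0,0,0,0,0,0,1]
    - [0,0,0,0,0,0,1]

```text
time_s: 21.1
position: [0.6205, 0.1085, 0.3085]
tcp_rot: [[-0.557, 0.83, -0.007], [0.83, 0.558, 0.008], [0.011, -0.001, -1.0]]
force: [-0.4, -0.0, -1.6]
opening: 0.103
```

```bash
python3 - <<'E'
from h import *
st()
c=cap("wrist");cv2.imwrite("pics/wrist10.png",c["img"][:,:,::-1]);cv2.imwrite("pics/wrist10b.png",cv2.resize(c["img"][60:230,220:430,::-1],None,fx=3.5,fy=3.5,interpolation=cv2.INTER_CUBIC))
np.savez("w10.npz",**c)
for d in models.landmark_of("wrist","switch_face")[:2]: print(round(d["confidence"],2),np.round(d["point"],1),np.round(atz(c,d["point"],.233),4))
W=cloud(c);print(np.nanmedian(W[40:100,250:400,2]))
B=(abs(W[...,2]-.230)<.006);B=cv2.morphologyEx(B.astype(np.uint8),cv2.MORPH_OPEN,np.ones((3,3)))
cv2.imwrite("pics/B10.png",B*255)
c=cap("top");cv2.imwrite("pics/top10.png",c["img"][:,:,::-1])
for d in models.landmark_of("top","switch_face")[:1]: print(round(d["confidence"],2),np.round(d["point"],1),np.round(atz(c,d["point"],.233),4))
E
```

```text
t 21.1 p [0.6205 0.1085 0.3085] yawy 33.88 z [-0.007  0.008 -1.   ] F [-0.4 -0.  -1.6] M [ 0.   -0.13  0.01] op 0.103 q [ -0.5  26.2  75.    0.5  79.2 -34.4]
0.62 [324.8 161.1] [0.5981 0.1403 0.233 ]
0.23091963655618014
0.82 [246.8 209.7] [0.5952 0.1423 0.233 ]
```

View pics/wrist10.png

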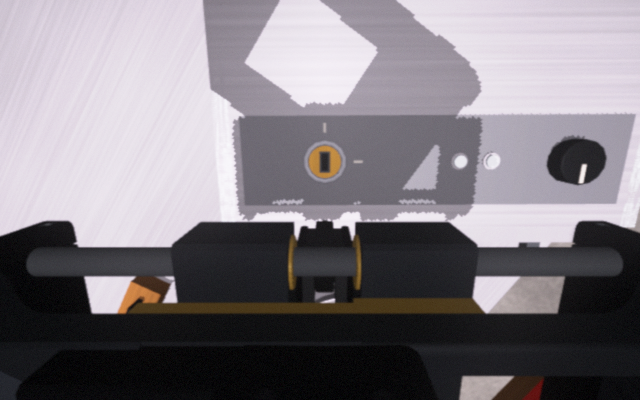

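View pics/wrist10b.png

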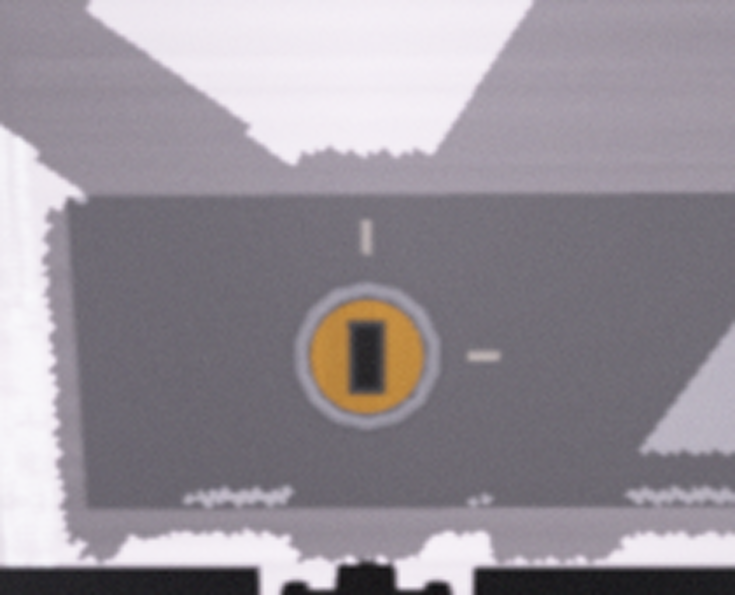

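```bash
python3 - <<'E'
from h import *
c=dict(np.load("w10.npz"))
img=c["img"];hsv=cv2.cvtColor(img,cv2.COLOR_RGB2HSV)
m=((hsv[...,1]>120)&(hsv[...,0]>10)&(hsv[...,0]<30)&(hsv[...,2]>80)).astype(np.uint8);m[:130]=0;m[195:]=0;m[:,:290]=0;m[:,360:]=0
k,_=cv2.findContours(m,cv2.RETR_EXTERNAL,cv2.CHAIN_APPROX_NONE);k=max(k,key=cv2.contourArea);e=cv2.fitEllipse(k);print("brass",e)
print("plug",atz(c,e[0],.233))
g=cv2.cvtColor(img,cv2.COLOR_RGB2GRAY).astype(int)
d=((g<75)).astype(np.uint8);d[:140]=0;d[182:]=0;d[:,:314]=0;d[:,337:]=0
kk,_=cv2.findContours(d,cv2.RETR_EXTERNAL,cv2.CHAIN_APPROX_NONE)
for q in kk:
    if cv2.contourArea(q)>20:
        r=cv2.minAreaRect(q);print("slot",r);b=cv2.boxPoints(r);P=np.array([atz(c,x,.233)[:2] for x in b]);print(P,P.mean(0))
        L=[P[(i+1)%4]-P[i] for i in range(4)];L=max(L,key=np.linalg.norm);print("dir",np.degrees(np.arctan2(L[1],L[0]))%180,np.linalg.norm(L))
# back edge of strip: gradient rows near 115 for cols 240..400
us=np.arange(250,440,2);vs=[]
for u in us:
    col=g[100:130,u];vs.append(100+np.argmin(np.diff(col)))
vs=np.array(vs);P=np.array([atz(c,(u,v),.230)[:2] for u,v in zip(us,vs)])
pf=np.polyfit(us,vs,1);ok=abs(np.polyval(pf,us)-vs)<1.5;l=cv2.fitLine(P[ok].astype(np.float32),cv2.DIST_HUBER,0,.01,.01).ravel();print("strip dir",np.degrees(np.arctan2(l[1],l[0])),ok.sum())
E
```

```text
brass ((324.36553955078125, 161.39013671875), (30.68002700805664, 30.955982208251953), 6.629207611083984)
plug [0.5979673  0.13992511 0.233     ]
slot ((324.0, 162.0), (18.0, 8.0), 90.0)
[[0.59155487 0.14341377]
 [0.59668809 0.14686442]
 [0.60452425 0.13527734]
 [0.59932076 0.131779  ]] [0.59802199 0.13933363]
dir 123.72206318649108 0.013988457958467641
strip dir 33.903996 10
```

```bash
python3 - <<'E'
from h import *
plan([((.5982,.1397,.290),Rdown(34.0),5),((.5982,.1397,.272),Rdown(34.0),3)],1,rnd=.02)
E
```

```text
[[0.3,0.0,0.16,0.0,-0.02,0.0,1],[0.32,-0.02,0.14,0.0,0.0,0.0,1],[0.32,0.0,0.16,0.0,-0.02,-0.02,1],[0.3,-0.02,0.16,0.0,0.0,0.0,1],[0.32,0.0,0.14,0.0,-0.02,0.0,1],[0.0,0.0,0.24,0.0,0.0,0.0,1],[0.0,0.0,0.24,0.0,0.0,0.0,1],[0.0,0.0,0.24,0.0,0.0,0.0,1]]
max 0.32 end [0.598  0.1398 0.2721]
```

Call:
send_rows:
  moves:
    - [0.3,0.0,0.16,0.0,-0.02,0.0,1]
    - [0.32,-0.02,0.14,0.0,0.0,0.0,1]
    - [0.32,0.0,0.16,0.0,-0.02,-0.02,1]
    - [0.3,-0.02,0.16,0.0,0.0,0.0,1]
    - [0.32,0.0,0.14,0.0,-0.02,0.0,1]
    - [0.0,0.0,0.24,0.0,0.0,0.0,1]
    - [0.0,0.0,0.24,0.0,0.0,0.0,1]
    - [0.0,0.0,0.24,0.0,0.0,0.0,1]
    - [0,0,0,0,0,0,1]

```text
time_s: 22.42
position: [0.5978, 0.1403, 0.2712]
tcp_rot: [[-0.56, 0.829, -0.002], [0.829, 0.56, 0.0], [0.001, -0.002, -1.0]]
force: [-0.2, 0.5, 0.5]
opening: 0.098
```

```bash
python3 - <<'E'
from h import *
st()
c=cap("scene");cv2.imwrite("pics/scene11.png",cv2.resize(c["img"][40:170,290:490,::-1],None,fx=4,fy=4,interpolation=cv2.INTER_CUBIC))
print(proj(c,[.598,.140,.233]),proj(c,[.598,.140,.241]))
c=cap("top");cv2.imwrite("pics/top11.png",cv2.resize(c["img"][120:280,130:330,::-1],None,fx=4,fy=3.7))
plan([((.5982,.1397,.258),Rdown(34.0),5)],1,rnd=.02)
E
```

```text
t 22.43 p [0.5978 0.1403 0.2712] yawy 34.05 z [-0.002  0.    -1.   ] F [-0.2  0.5  0.5] M [ 0.01 -0.15  0.01] op 0.098 q [  2.8  26.6  80.4   0.   73.2 -31.3]
(np.float64(362.0291152943145), np.float64(124.0730102186351)) (np.float64(362.2562117617016), np.float64(121.25073649939287))
[[0.0,0.0,0.12,0.0,0.0,0.0,1],[0.0,0.0,0.1,0.0,0.0,0.0,1],[-0.02,-0.02,0.12,0.0,0.0,0.0,1],[0.0,0.0,0.1,0.0,0.0,0.0,1],[0.0,0.0,0.12,0.0,0.0,0.0,1]]
max 0.12 end [0.5982 0.1397 0.258 ]
```

View pics/scene11.png

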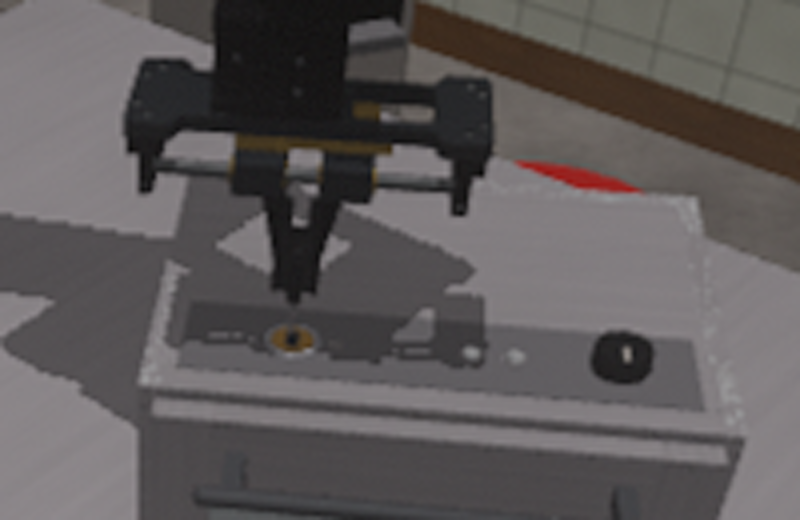

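```bash
python3 - <<'E'
from h import *
c=cap("scene");a=cv2.resize(c["img"][90:140,330:395,::-1],None,fx=11,fy=11,interpolation=cv2.INTER_NEAREST);a=np.clip(a.astype(int)*2,0,255).astype(np.uint8);cv2.imwrite("pics/scene12.png",a)
c=cap("wrist");a=cv2.resize(c["img"][150:330,250:400,::-1],None,fx=4,fy=3.3);a=np.clip(a.astype(int)*2,0,255).astype(np.uint8);cv2.imwrite("pics/wrist12.png",a)
E
```

```text
(no output)
```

View pics/scene12.png

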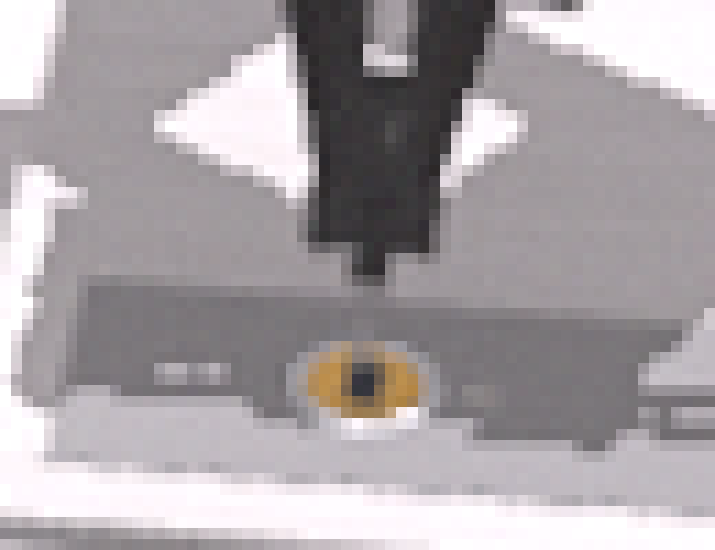

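View pics/wrist12.png

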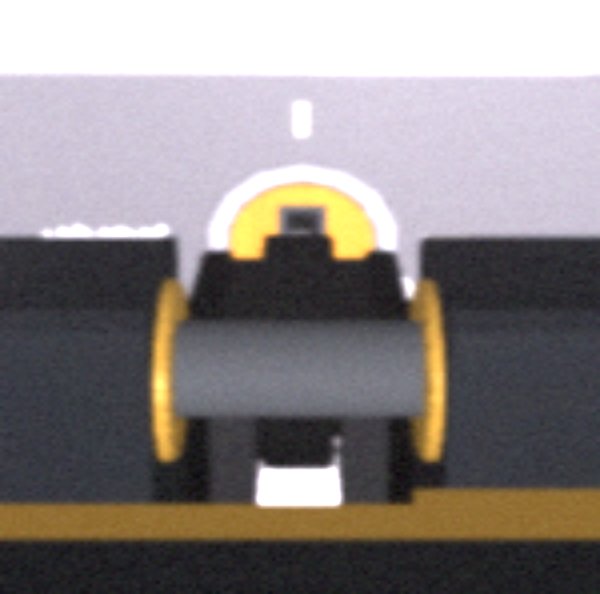

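```bash
python3 - <<'E'
from h import *
c=cap("scene")
print(c["img"][108:126,358:370].sum(-1)//3)
W=cloud(c);print(np.round(W[108:126,360:367,2],3))
p=np.array([.5978,.1403,.2712])
for dz in (0,.007,.015,.025,.033):print(dz,proj(c,p-[0,0,dz]))
E
```

```text
[[43 24 29 28 30 25 29 25 28 28 26 29]
 [43 26 29 28 28 28 27 28 30 30 28 38]
 [45 25 28 29 28 26 26 26 27 27 25 40]
 [37 27 29 26 26 27 24 27 26 25 24 48]
 [59 64 69 61 40 27 28 38 45 37 25 50]
 [76 78 80 66 40 26 26 50 68 70 68 71]
 [78 77 78 62 34 22 24 60 79 80 79 79]
 [78 78 79 73 63 49 45 69 79 77 78 78]
 [72 72 74 76 72 63 62 74 80 79 78 78]
 [62 62 64 65 65 64 63 65 68 69 70 69]
 [60 58 59 58 62 64 60 59 59 61 61 59]
 [60 61 59 59 63 60 59 60 60 60 59 60]
 [60 59 60 61 63 63 57 58 58 59 60 59]
 [66 75 78 75 69 65 70 80 78 64 58 60]
 [77 74 75 66 58 56 66 76 76 78 73 62]
 [73 67 68 56 39 36 46 64 67 70 80 70]
 [70 68 69 53 32 27 45 63 67 65 77 75]
 [66 67 67 48 29 27 50 66 68 66 74 78]]
[[0.284 0.282 0.288 0.29  0.288 0.288 0.284]
 [0.28  0.28  0.284 0.283 0.286 0.287 0.28 ]
 [0.277 0.281 0.281 0.281 0.282 0.279 0.278]
 [0.276 0.276 0.278 0.279 0.279 0.276 0.275]
 [0.231 0.231 0.273 0.274 0.273 0.273 0.273]
 [0.232 0.231 0.27  0.27  0.271 0.23  0.233]
 [0.231 0.268 0.267 0.267 0.269 0.231 0.232]
 [0.232 0.23  0.263 0.262 0.231 0.234 0.232]
 [0.232 0.232 0.259   nan 0.231 0.231 0.232]
 [0.233 0.232 0.257 0.257 0.231 0.231 0.23 ]
 [0.232 0.232 0.251 0.255 0.23  0.232 0.232]
 [0.23  0.232 0.251 0.252 0.231 0.231 0.232]
 [  nan 0.232 0.247 0.249 0.233 0.232 0.232]
 [0.231 0.233 0.245 0.235 0.232 0.233 0.236]
 [0.235 0.234 0.242 0.233 0.233 0.233 0.233]
 [0.233 0.233 0.235 0.233 0.236 0.233 0.232]
 [0.234 0.236 0.233 0.236 0.234 0.233 0.234]
 [0.234 0.233 0.235 0.233 0.233 0.233 0.232]]
0 (np.float64(363.15199785105665), np.float64(110.19074313602304))
0.007 (np.float64(362.9435806421049), np.float64(112.7804802683966))
0.015 (np.float64(362.7081695479276), np.float64(115.70563628132821))
0.025 (np.float64(362.41799519348893), np.float64(119.31126608671565))
0.033 (np.float64(362.1890620491675), np.float64(122.15592880752472))
```

Call:
send_rows:
  moves:
    - [0,0,0.1,0,0,0,1]
    - [0,0,0.1,0,0,0,1]
    - [0,0,0.1,0,0,0,1]
    - [0,0,0.1,0,0,0,1]
    - [0,0,0.1,0,0,0,1]

```text
time_s: 23.3
position: [0.5981, 0.1406, 0.2593]
tcp_rot: [[-0.56, 0.828, -0.0], [0.828, 0.56, 0.0], [0.0, -0.0, -1.0]]
force: [0.2, -0.4, -0.3]
opening: 0.102
```

```bash
python3 - <<'E'
from h import *
st()
E
```

```text
t 23.3 p [0.5981 0.1406 0.2593] yawy 34.08 z [-0.  0. -1.] F [ 0.2 -0.4 -0.3] M [-0.02 -0.16  0.01] op 0.102 q [  2.8  27.2  81.2   0.   71.6 -31.3]
```

Call:
send_rows:
  moves:
    - [0,0,0.06,0,0,0,1]
    - [0,0,0.06,0,0,0,1]
    - [0,0,0.06,0,0,0,1]
    - [0,0,0.06,0,0,0,1]
    - [0,0,0.06,0,0,0,1]
    - [0,0,0.06,0,0,0,1]

```text
time_s: 24.05
position: [0.5993, 0.1398, 0.2512]
tcp_rot: [[-0.56, 0.828, 0.002], [0.828, 0.56, -0.001], [-0.002, 0.001, -1.0]]
force: [2.3, -4.5, 4.6]
opening: 0.096
```

Call:
send_rows:
  moves:
    - [-0.03,0,0.02,0,0,0,1]
    - [-0.03,0,0.04,0,0,0,1]
    - [0,0,0.04,0,0,0,1]

```text
time_s: 24.42
position: [0.5994, 0.1394, 0.2488]
tcp_rot: [[-0.56, 0.828, 0.001], [0.828, 0.56, 0.0], [-0.0, 0.001, -1.0]]
force: [0.2, -2.2, 7.7]
opening: 0.101
```

Call:
send_rows:
  moves:
    - [-0.02,0,0.05,0,0,0,1]
    - [0,0,0.05,0,0,0,1]
    - [0,0,0.05,0,0,0,1]
    - [0,0,0.05,0,0,0,1]
    - [0,0,0.05,0,0,0,1]
    - [0,0,0.05,0,0,0,1]

```text
time_s: 25.18
position: [0.5997, 0.1403, 0.2415]
tcp_rot: [[-0.56, 0.828, 0.001], [0.828, 0.56, 0.003], [0.002, 0.003, -1.0]]
force: [1.7, 0.3, 10.0]
opening: 0.105
```

Call:
send_rows:
  moves:
    - [0,0,0.04,0,0,0,1]
    - [0,0,0.04,0,0,0,1]
    - [0,0,0.04,0,0,0,1]
    - [0,0,0,0,0,0,1]

```text
time_s: 25.68
position: [0.5996, 0.1402, 0.2398]
tcp_rot: [[-0.56, 0.828, 0.002], [0.828, 0.56, 0.002], [0.001, 0.003, -1.0]]
force: [0.0, 1.1, 13.3]
opening: 0.095
```

Call:
send_rows:
  moves:
    - [0,0,0.05,0,0,0,1]
    - [0,0,0.05,0,0,0,1]
    - [0,0,0,0,0,0,1]

```text
time_s: 26.05
position: [0.5997, 0.1402, 0.2395]
tcp_rot: [[-0.56, 0.828, 0.003], [0.828, 0.56, 0.002], [0.0, 0.004, -1.0]]
force: [-2.6, 1.2, 21.5]
opening: 0.102
```

```bash
python3 - <<'E'
from h import *
st()
c=cap("scene");a=cv2.resize(c["img"][90:140,330:395,::-1],None,fx=11,fy=11,interpolation=cv2.INTER_NEAREST);a=np.clip(a.astype(int)*2,0,255).astype(np.uint8);cv2.imwrite("pics/scene13.png",a)
E
```

```text
t 26.05 p [0.5997 0.1402 0.2395] yawy 34.09 z [ 0.003  0.002 -1.   ] F [-2.6  1.2 21.5] M [0.11 0.5  0.03] op 0.102 q [  2.7  28.4  82.5   0.1  68.9 -31.4]
```

View pics/scene13.png

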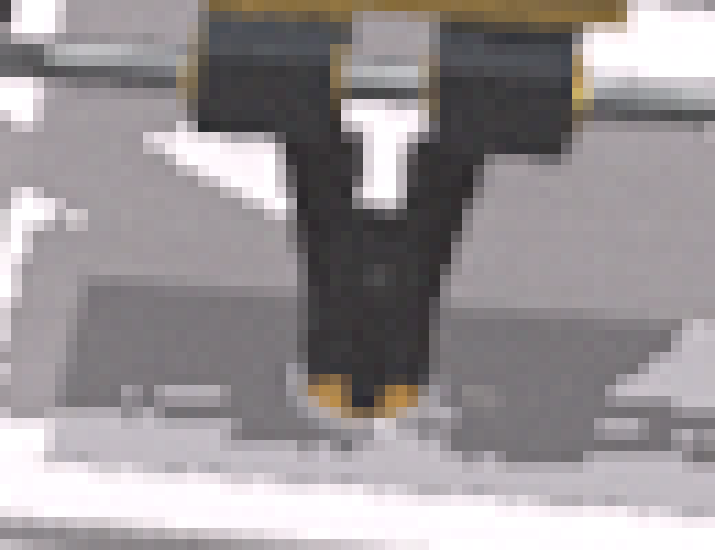

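Call:
send_rows:
  moves:
    - [0,0,-0.03,0,0,0.4,1]
    - [0,0,0,0,0,0.5,1]
    - [0,0,0,0,0,0.6,1]
    - [0,0,0,0,0,0.6,1]
    - [0,0,0,0,0,0.6,1]
    - [0,0,0,0,0,0.3,1]

```text
time_s: 26.85
position: [0.5997, 0.14, 0.2396]
tcp_rot: [[-0.07, 0.998, 0.003], [0.998, 0.07, 0.002], [0.002, 0.003, -1.0]]
force: [-4.1, 1.0, 19.0]
opening: 0.102
```

```bash
python3 - <<'E'
from h import *
s=st();print("tool F",s["tcp_rot"].T@s["force"],"tool M",s["tcp_rot"].T@s["moment"])
E
```

```text
t 26.85 p [0.5997 0.14   0.2396] yawy 3.99 z [ 0.003  0.002 -1.   ] F [-4.1  1.  19. ] M [0.04 0.39 0.09] op 0.102 q [ 2.7 28.4 82.5  0.1 68.9 -1.3]
tool F [  1.29596488  -3.95612265 -19.04841707] tool M [ 0.38908109  0.06997077 -0.08545587]
```

Call:
send_rows:
  moves:
    - [0,-0.03,0,0,0,0.6,1]
    - [0,0,0,0,0,0.6,1]
    - [0,0,0,0,0,0.6,1]
    - [0,0,0,0,0,0.6,1]
    - [0,0,0,0,0,0.6,1]
    - [0,0,0,0,0,0.6,1]
    - [0,0,0,0,0,0.6,1]
    - [0,0,0,0,0,0.6,1]
    - [0,0,0,0,0,0.6,1]
    - [0,0,0,0,0,0.6,1]

```text
time_s: 28.1
position: [0.5992, 0.14, 0.2396]
tcp_rot: [[0.83, 0.558, 0.004], [0.558, -0.83, 0.002], [0.004, 0.0, -1.0]]
force: [-2.1, 0.3, 18.7]
opening: 0.098
```

```bash
python3 - <<'E'
from h import *
s=st();print("tool F",s["tcp_rot"].T@s["force"],"tool M",s["tcp_rot"].T@s["moment"])
E
```

```text
t 28.1 p [0.5992 0.14   0.2396] yawy -56.08 z [ 0.004  0.002 -1.   ] F [-2.1  0.3 18.7] M [0.06 0.32 0.13] op 0.098 q [ 2.7 28.3 82.6  0.1 68.8 58.7]
tool F [ -1.53827321  -1.379075   -18.72610218] tool M [ 0.23261109 -0.23420587 -0.13300707]
```

Call:
send_rows:
  moves:
    - [0,0,0,0,0,0.4,1]
    - [0,0,0,0,0,0.4,1]
    - [0,0,0,0,0,0.2,1]
    - [0,0,0,0,0,0,1]

```text
time_s: 28.6
position: [0.599, 0.1401, 0.2395]
tcp_rot: [[0.913, 0.408, 0.003], [0.408, -0.913, 0.002], [0.004, -0.001, -1.0]]
force: [-1.4, 0.5, 18.7]
opening: 0.097
```

```bash
python3 - <<'E'
from h import *
s=st();print("tool F",s["tcp_rot"].T@s["force"],"tool M",s["tcp_rot"].T@s["moment"])
E
```

```text
t 28.6 p [0.599  0.1401 0.2395] yawy -65.9 z [ 0.003  0.002 -1.   ] F [-1.4  0.5 18.7] M [0.15 0.32 0.1 ] op 0.097 q [ 2.7 28.3 82.6  0.1 68.8 68.6]
tool F [ -0.94714208  -1.06546801 -18.73854253] tool M [ 0.26528953 -0.23306091 -0.09465626]
```

Call:
send_rows:
  moves:
    - [0,0,0,0,0,0.3,1]
    - [0,0,0,0,0,0.3,1]
    - [0,0,0,0,0,0,1]

```text
time_s: 28.98
position: [0.5992, 0.1403, 0.2395]
tcp_rot: [[0.95, 0.312, 0.004], [0.312, -0.95, 0.002], [0.004, -0.001, -1.0]]
force: [-1.2, 1.6, 18.1]
opening: 0.099
```

```bash
python3 - <<'E'
from h import *
s=st();print("tool F",s["tcp_rot"].T@s["force"],"tool M",s["tcp_rot"].T@s["moment"])
c=cap("wrist");cv2.imwrite("pics/wrist14.png",cv2.resize(c["img"][130:330,240:410,::-1],None,fx=4,fy=3))
cv2.imwrite("pics/wrist14f.png",c["img"][:,:,::-1])
c=cap("scene");a=cv2.resize(c["img"][90:140,330:395,::-1],None,fx=11,fy=11,interpolation=cv2.INTER_NEAREST);a=np.clip(a.astype(int)*2,0,255).astype(np.uint8);cv2.imwrite("pics/scene14.png",a)
E
```

```text
t 28.98 p [0.5992 0.1403 0.2395] yawy -71.85 z [ 0.004  0.002 -1.   ] F [-1.2  1.6 18.1] M [0.29 0.26 0.28] op 0.099 q [ 2.7 28.3 82.6  0.1 68.8 74.5]
tool F [ -0.52999644  -1.92567798 -18.13529832] tool M [ 0.36094053 -0.15656772 -0.28141771]
```

View pics/wrist14.png

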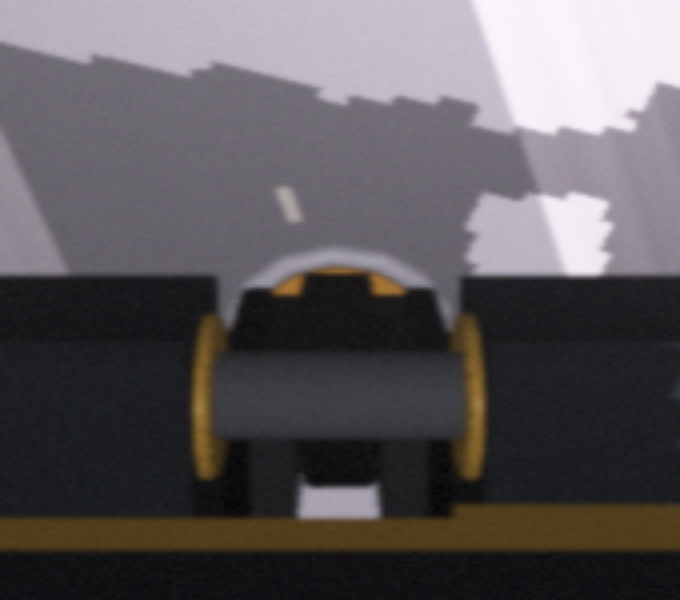

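View pics/scene14.png

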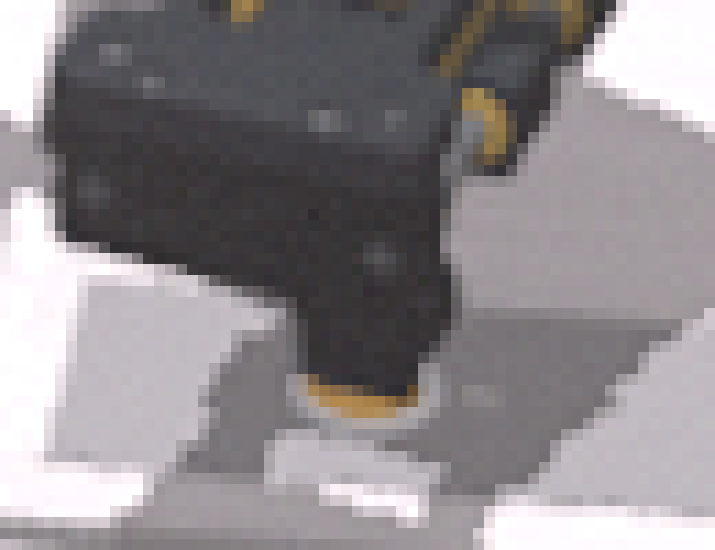

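Call:
send_rows:
  moves:
    - [0,0,0,0,0,0.15,1]
    - [0,0,0,0,0,0,1]
    - [0,0,0,0,0,0,1]
    - [0,0,0,0,0,0,1]

```text
time_s: 29.58
position: [0.5993, 0.1403, 0.2395]
tcp_rot: [[0.958, 0.287, 0.004], [0.287, -0.958, 0.002], [0.004, -0.001, -1.0]]
force: [-1.9, 0.8, 18.1]
opening: 0.1
```

```bash
python3 - <<'E'
from h import *
s=st();print("tool F",s["tcp_rot"].T@s["force"],"tool M",s["tcp_rot"].T@s["moment"])
c=cap("top");W=cloud(c);s=st()
c=cap("scene");W=cloud(c)
m=models.masks_of("scene","door");m=m[0]["mask"];D=W[m];D=D[~np.isnan(D[:,0])]-H;d=D@o;print("door o pct",np.percentile(d,[5,25,50,75,95]))
for k in ["tin","vinegar","bowl","key_tall","key_small"]:
    for q in models.landmark_of("scene",k)[:1]:print(k,np.round(atz(c,q["point"],.034 if "key" in k else 0),3))
cv2.imwrite("pics/scene15.png",c["img"][:,:,::-1])
E
```

```text
t 29.57 p [0.5993 0.1403 0.2395] yawy -73.31 z [ 0.004  0.002 -1.   ] F [-1.9  0.8 18.1] M [0.3  0.25 0.42] op 0.1 q [ 2.7 28.3 82.6  0.1 68.8 76. ]
tool F [ -1.4919218   -1.33511544 -18.05978407] tool M [ 0.3597723  -0.15892938 -0.42261922]
t 29.62 p [0.5993 0.1403 0.2395] yawy -73.32 z [ 0.004  0.002 -1.   ] F [-2.  -0.1 18.9] M [0.26 0.29 0.39] op 0.103 q [ 2.7 28.3 82.6  0.1 68.8 76. ]
door o pct [-0.00098665  0.00137139  0.00581093  0.00749009  0.04462243]
tin [ 0.694 -0.216  0.   ]
vinegar [ 0.688 -0.39   0.   ]
bowl [ 0.795 -0.103  0.   ]
key_tall [ 0.503 -0.359  0.034]
key_small [ 0.491 -0.235  0.034]
```

View pics/scene15.png

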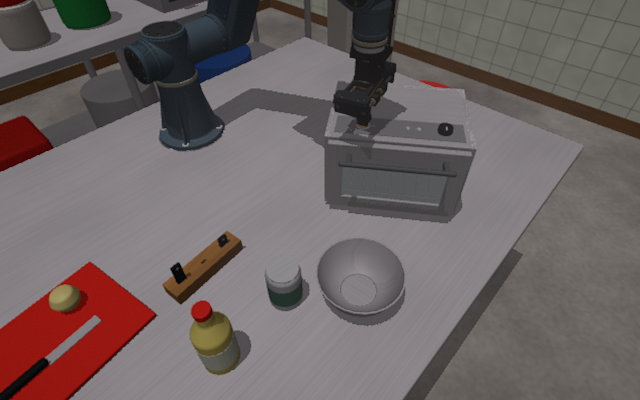

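```bash
python3 - <<'E'
from h import *
print(bot.hand_in()); st()
E
```

```text
the job is handed in; nothing more can be done
None
the job is handed in; nothing more can be done
```

I shut the door, worked the round-headed key home in the start switch and turned it to the stop. I handed the job in at about 30 s, still gripping the key against the spring.

**Last checks:**
- **Door:** after I let go of it, its outer face measured vertical from z = 0.044 to 0.199 m. A second look at the end also read as shut.
- **Key depth:** it came to a hard stop at TCP z of 0.2395 m; I expected 0.240 m for fully home. About 18 N of downward push is still on it.
- **Turn:** the hand turned about 107°. At the end, a further 1.5° took the torque from 0.28 to about 0.4 N m, well above the spring's 0.11, which I took as the firm stop. I didn't see the plug's angle directly.
- **Grip:** the jaws are stopped at about 9 mm, the thickness of the key's head.
- **Other things:** the other two keys and the tin, bottle and bowl measured within about 5 mm of where they started.

**What went wrong or disagreed:**
- **Door:** on the first push the finger slid to the edge of the handle bar, so I backed off and pushed again lower down.
- **Key:** it entered about 1.5 mm off along the slot. I corrected this from the side force.
- **Steriliser yaw:** I measured about 2.16 rad, outside the stated 0.95 to 1.3. I used the measured value, and the slot's direction in the wrist picture agreed with it.

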